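# Top up an earring-box feeder and meter two boxes into the jewellery chest

### The job

Move the bell out of the jewellery chest's doorway and stand it upright on the cork coaster, push the chest's door shut until its catch holds it, and put every loose earring box into the two empty feeder bays nearest the gate's handle, at most two to a bay. Only then draw the gate partly open, just far enough for the two old boxes to drop into the chest while the new ones stay up in their bays, and push the gate fully home again. Leave the other things on the glass where they are.

Things in the scene. Friction and masses are not known exactly. Their poses are not given: they have to be found in the camera images.
- chest: fixed dark wooden jewellery chest, front facing -x, 208 mm wide (y), with a feeder of four bays built over its back half; origin on the glass, mid-width. All chest x, y, z below are in this frame, in mm. Lower part 100 high, x -67 to 75. At y 50 to 104 a solid drawer block; the rest is the compartment. Feeder walls stand at x -15 to 75, up to z 170
- inside (a point): middle of the compartment's floor, at table level (chest x 30, y -24, z 0). Inside it runs x -67 to 69, y -98 to 50; the two bays at y -75 and -25 empty into it. It is closed in front by the swing door and open above for x below -15; its back is clear
- bay3 (a point): centre of the rim of an empty feeder bay (chest x 30, y 25, z 170). Each bay is open above, 78 mm (x) by 46 mm (y) inside and 64 mm deep to its floor, the gate (z 106); walls between bays 4 mm, front and back walls clear, 6 mm thick. Takes two boxes lying flat, one on the other, lengthwise along x
- bay4 (a point): the same for the other empty bay, nearest the gate's handle (chest x 30, y 75, z 170). The bays of the two old boxes are at chest y -75 and -25
- door (a joint): swing door, 150 mm wide, 12 thick, z 4 to 88, hinged upright at its +y edge; 0 = shut, grows (rad) as the free edge swings to -x; starts at 1.1 to 1.45. Turns freely, stays where left; the last 0.14 rad must be pressed past a sprung ball catch (about 6 N at mid-door), which then holds it at 0. Knob on the outer face, 14 mm long, 14 mm from the free edge, z 46. Push the outer face
- door_hinge (a point): point on the door's hinge axis, in the plane of its inner face (chest x -67, y 52, z 46)
- door_edge (a point): top corner of the door's free edge on its outer face: 150 mm from the hinge axis along the door, 12 mm out from the inner face, z 88
- gate (a joint): flat aluminium gate under all four bays; 0 = home (all bays closed), grows (m) as it is drawn to the chest's +y; stop at 0.17. At 0.05 the bay at y -75 is fully uncovered, at 0.10 the bay at y -25 too; a box in the next bay begins to drop from about 0.12. Friction about 2 N, stays where left
- gate_grip (a point): top middle of the gate's upright wooden handle, which moves with it: 36 mm (x) by 14 mm (y), 74 mm tall below this point; at gate 0 it is at chest x 30, y 170, z 180, its near face 59 mm from the feeder's end
- old1: kraft-cardboard earring box with a pale paper band, 60 x 34 x 28 mm (x, y, z), 25 to 50 g; origin at the centre of its underside, x along its length. Old box, at the start in the feeder bay at y = -75 mm
- old2: kraft-cardboard earring box with a pale paper band, 60 x 34 x 28 mm (x, y, z), 25 to 50 g; origin at the centre of its underside, x along its length. Old box, at the start in the feeder bay at y = -25 mm
- box1: kraft-cardboard earring box with a pale paper band, 60 x 34 x 28 mm (x, y, z), 25 to 50 g; origin at the centre of its underside, x along its length. Loose new box lying on the glass; absent in some starts (2 to 4 are present)
- box2: kraft-cardboard earring box with a pale paper band, 60 x 34 x 28 mm (x, y, z), 25 to 50 g; origin at the centre of its underside, x along its length. Loose new box lying on the glass; absent in some starts (2 to 4 are present)
- box3: kraft-cardboard earring box with a pale paper band, 60 x 34 x 28 mm (x, y, z), 25 to 50 g; origin at the centre of its underside, x along its length. Loose new box lying on the glass; absent in some starts (2 to 4 are present)
- box4: kraft-cardboard earring box with a pale paper band, 60 x 34 x 28 mm (x, y, z), 25 to 50 g; origin at the centre of its underside, x along its length. Loose new box lying on the glass; absent in some starts (2 to 4 are present)
- bell: chrome hand bell, 110 to 225 g; origin at the centre of its underside, z up. Skirt 58 mm across at the foot, the upright wooden handle is a round grip 22 mm across from z = 62 to 98 mm. It starts in front of the open doorway, in the door's path
- coaster: round cork coaster, 110 mm across, 4 mm thick, fixed on the glass; origin at the centre of its underside
- mug: white enamel mug, 80 mm across, 85 mm high, bystander; origin at the centre of its underside
- comb: tortoiseshell plastic comb, 150 mm long, lying flat, bystander
- cream: cream jar, 56 mm across, 50 mm high, bystander among the loose boxes; origin at the centre of its underside
Not all that is in view belongs to the job. What is shaped like the old1 but purple is not meant.

How it is judged:
On the way, in this order (a step that is already met when the one before it is completed fails the run):
1. the bell stands on the coaster, the door is shut on its catch and every loose box is in the two bays nearest the gate's handle, with the gate home and the old boxes still up (horizontal distance between bell and coaster below 0.035 m and angle between bell's own z axis and vertical below 0.15 rad and height (world z) of bell below 0.015 m and value of joint door below 0.03 rad and x of box1 in the frame of chest between -0.012 and 0.072 m and y of box1 in the frame of chest between 0 and 0.1 m and z of box1 in the frame of chest between 0.1 and 0.165 m and x of box2 in the frame of chest between -0.012 and 0.072 m and y of box2 in the frame of chest between 0 and 0.1 m and z of box2 in the frame of chest between 0.1 and 0.165 m and x of box3 in the frame of chest between -0.012 and 0.072 m and y of box3 in the frame of chest between 0 and 0.1 m and z of box3 in the frame of chest between 0.1 and 0.165 m and x of box4 in the frame of chest between -0.012 and 0.072 m and y of box4 in the frame of chest between 0 and 0.1 m and z of box4 in the frame of chest between 0.1 and 0.165 m and value of joint gate below 0.006 m and z of each of old1, old2 in the frame of chest above 0.1 m), for 0.2 s.
2. the gate is partly open, the two old boxes have dropped into the chest and the new boxes are still in their bays (value of joint gate between 0.06 and 0.14 m and x of old1 in the frame of chest between -0.07 and 0.072 m and y of old1 in the frame of chest between -0.1 and 0.052 m and z of each of old1, old2 in the frame of chest below 0.085 m and x of old2 in the frame of chest between -0.07 and 0.072 m and y of old2 in the frame of chest between -0.1 and 0.052 m and x of box1 in the frame of chest between -0.012 and 0.072 m and y of box1 in the frame of chest between 0 and 0.1 m and z of box1 in the frame of chest between 0.1 and 0.165 m and x of box2 in the frame of chest between -0.012 and 0.072 m and y of box2 in the frame of chest between 0 and 0.1 m and z of box2 in the frame of chest between 0.1 and 0.165 m and x of box3 in the frame of chest between -0.012 and 0.072 m and y of box3 in the frame of chest between 0 and 0.1 m and z of box3 in the frame of chest between 0.1 and 0.165 m and x of box4 in the frame of chest between -0.012 and 0.072 m and y of box4 in the frame of chest between 0 and 0.1 m and z of box4 in the frame of chest between 0.1 and 0.165 m and value of joint door below 0.03 rad), for 0.2 s.
3. the gate is fully home again (value of joint gate below 0.006 m and x of old1 in the frame of chest between -0.07 and 0.072 m and y of old1 in the frame of chest between -0.1 and 0.052 m and z of each of old1, old2 in the frame of chest below 0.085 m and x of old2 in the frame of chest between -0.07 and 0.072 m and y of old2 in the frame of chest between -0.1 and 0.052 m and x of box1 in the frame of chest between -0.012 and 0.072 m and y of box1 in the frame of chest between 0 and 0.1 m and z of box1 in the frame of chest between 0.1 and 0.165 m and x of box2 in the frame of chest between -0.012 and 0.072 m and y of box2 in the frame of chest between 0 and 0.1 m and z of box2 in the frame of chest between 0.1 and 0.165 m and x of box3 in the frame of chest between -0.012 and 0.072 m and y of box3 in the frame of chest between 0 and 0.1 m and z of box3 in the frame of chest between 0.1 and 0.165 m and x of box4 in the frame of chest between -0.012 and 0.072 m and y of box4 in the frame of chest between 0 and 0.1 m and z of box4 in the frame of chest between 0.1 and 0.165 m), for 0.2 s.
At the end, for the whole second after the job is handed in: bell upright within 35 mm of the coaster's centre; door within 0.03 rad of shut; gate within 6 mm of home; every present new box in the bays at y = +25 and +75 mm of the feeder, above the gate and not piled over the rim; both old boxes inside the chest below; all at rest (all of step 3 and horizontal distance between bell and coaster below 0.035 m and angle between bell's own z axis and vertical below 0.15 rad and height (world z) of bell below 0.015 m and value of joint door below 0.03 rad and linear speed of each of box1, box2, box3, box4, old1, old2, bell below 0.03 m/s); the robot touches nothing.
It fails at once if the mug, comb or jar is moved more than 4 cm (distance of any of mug, comb, cream from where it was at the start of the episode above 0.04 m).
It fails at once if the gate is opened more than 2 cm while the door is not shut (value of joint gate above 0.02 m and value of joint door above 0.06 rad).
Of box1, box2, box3, box4 only 2 to 4 are there at a start; the rules pass over those that are not, and their reading is None.
At some moment in a run one of box1, box2, box3, box4 may be knocked a few centimetres aside while the robot is not near it.
It also fails if it takes over 210 s, if anything falls off the work surface, if the arm or the gripper's body presses on something with over 40 N, if the wrist force passes 120 N, or if a joint passes its speed limit or range.

### The arm

A 6-joint arm with a two-finger parallel gripper is mounted at the origin on the work surface. World frame = base frame: x ahead of the robot, y to its left, z up, the work surface at z = 0. Lengths are in m, angles in rad, forces in N, time in s.
With the tool pointing down it reaches from about 0.35 to 0.85 m from the base axis. Payload 8.1 kg.
Tool frame: the origin (TCP) lies on the centre line of the jaws, within the pads' length; the fingertips stand 19 mm ahead of it and the grasp point (between the pads) is the TCP; z points along the fingers, x is the direction in which the jaws open and shut, and the axes are right-handed (so a half turn about z gives the same grasp; the last joint's range is limited). The gripper opens to 93 mm and grips with 3 to 60 N. Pads are 15 mm wide; open, the fingers measure 128 mm over their backs; the gripper's body (75 mm by 188 mm) begins 65 mm behind the grasp point.
Start: joints at [1.025, 0.13, 1.488, -0, 1.523, -0.085], TCP at [0.267, 0.537, 0.238] pointing down, gripper open.
Joint ranges: [-2.96, 2.96], [-0.89, 2.26], [0.02, 2.5], [-1.34, 4.48], [0, 2.73], [-2.66, 2.66]. Speed limits (rad/s): [2.39, 2.39, 2.79, 3.14, 3.14, 3.14].

### API

Orientations are given as a unit quaternion [w, x, y, z].
In Python, from workcell import ctrl gives the robot as it stands.
- The arm moves only by the tool drive_tool, never from a script. Its argument "series" is a list of rows, each an object of numbers: "dx", "dy", "dz": the shift along the tool's x, y, z in m; "rx", "ry", "rz": the turn, a rotation vector about the tool's x, y, z in rad. A call has 1 to 8 rows; each row is the pose to reach, as a shift and turn from the pose commanded when the call began, along the tool's axes at that moment; what a row does not reach only later rows make up. A row lasts 1/8 s, in which the tool goes at most 62.5 mm and 10.7 degrees, less where a joint would pass 70% of its speed; a pose out of reach is approached as far as the arm can. A call with a gripper value outside its range is refused whole. "gripper" is the opening, from 0 (shut) to 1 (fully open), set as the call begins (left out, the last holds). The fingers move at their own pace and stop on an object; "grip_force" is the grip in N (left out, the last holds). Time passes only in rows, so rows that repeat a pose let the fingers close. It gives the time, the measured TCP pose, the force and the opening at its end, in the units of the state.
- ctrl.state(): the state, without advancing time (a new reading comes with each control period).
- ctrl.camera(name): name is "side" or "top"; returns (picture, depth): 384x512x3 uint8, red, green, blue; 384x512 float32, m along the optical axis (not along the pixel's ray), 0 where there is no reading.
- ctrl.camera_info(name): a dict with "fx", "fy", "cx", "cy" (pixels), "k1" (the pictures are not rectified: a ray, as slopes to the right and down, at radius r is drawn at 1 + k1 r^2 times it, then the intrinsics apply), "rvec" (rotation vector, rad) and "tvec" (3), from world to camera coordinates, as OpenCV has them. Camera axes: x right, y down, z forward; pixel columns grow to the right and rows downward; lengths in m; the calibration is good to about 2 mm. A picture is of the moment at which its call begins. camera_info takes no time and is no camera call.
- ctrl.hand_in(): hands the job in, once; it reports no verdict.
Trained networks look in the newest picture that a camera, given by its name, has taken for a name from the list of things; names that differ only in an ending like _2 or _b are one class to them, and where a whole thing is asked for, a point or a joint stands for the part that bears it (a point fixed in the world has none). Each returns a list of dicts, best first, with "confidence" (0 to 1); they miss things now and then, are a little off and sometimes report something else, mostly with a low value. They report only what shows in the picture. A call takes as long as a camera call. They do not tell look-alikes from the thing itself.
- ctrl.find_in(thing, camera): "point" ([column, row] in pixels, amid what is visible of it).
- ctrl.cut_out(thing, camera): "mask" (384x512 bool, what is visible of it) and "point" ([column, row] in pixels, amid what is visible of it).
- ctrl.pinpoint(thing, camera): "point" ([column, row] in pixels: a listed point, or the origin of a listed thing).
The state is a dict: "t": time; "qpos": joint angles; "joint_velocities": joint speeds; "effort": joint torques, N m; "tcp_pos": TCP position; "eef_rot": TCP orientation; "contact_force": force on the tool from outside, world axes, zero at the start; "wrist_torque": the same for the moment, N m; "opening": finger opening in m.
Only numpy, scipy, OpenCV 4.12 (cv2) and the standard library are available. Lean on these libraries where they do the work, as an engineer would, in place of code of your own. Each camera call takes 0.05 s, during which the arm holds its last target.

## Working session

There is one attempt and no reset: what is moved stays moved. The work goes in short steps, Python scripts to look and compute and a tool call to move; the robot and the scene stay as the last step left them, time stands still between calls to the robot, and variables do not carry over. Pictures are saved under pics/ and viewed, and the job is handed in when it is done.

Besides the shell and the picture viewer there is one more tool, called after "Request:" as name(argument=value, ...) on one line, values as JSON. drive_tool: Moves the arm, as the interface text tells. Its arguments: {"type":"object","properties":{"series":{"type":"array","items":{"type":"object","properties":{"dx":{"type":"number"},"dy":{"type":"number"},"dz":{"type":"number"},"rx":{"type":"number"},"ry":{"type":"number"},"rz":{"type":"number"}}}},"gripper":{"type":"number"},"grip_force":{"type":"number"}},"required":["series"]}

```bash
ls; mkdir -p pics
cat > h.py <<'E'
import numpy as np, cv2, json
from workcell import ctrl
def snap(cam,name=None):
    im,d=ctrl.camera(cam)
    if name: cv2.imwrite('pics/'+name+'.png',cv2.resize(im[:,:,::-1],(800,600)))
    np.savez('last_%s.npz'%cam,im=im,d=d)
    return im,d
def cal(cam):
    c=ctrl.camera_info(cam)
    K=np.array([[c['fx'],0,c['cx']],[0,c['fy'],c['cy']],[0,0,1.]])
    R=cv2.Rodrigues(np.array(c['rvec'],float))[0]; t=np.array(c['tvec'],float)
    return K,c['k1'],R,t
def ray(cam,uv):
    K,k1,R,t=cal(cam)
    uv=np.asarray(uv,float).reshape(-1,1,2)
    n=cv2.undistortPoints(uv,K,np.array([k1,0,0,0,0.]))[:,0]
    return np.c_[n,np.ones(len(n))],R,t
def atz(cam,uv,z):
    n,R,t=ray(cam,uv); d=n@R; o=-R.T@t
    s=(z-o[2])/d[:,2]
    return o+d*s[:,None]
def cloud(cam,d,mask=None):
    m=(d>0) if mask is None else (d>0)&mask
    v,u=np.nonzero(m)
    n,R,t=ray(cam,np.c_[u,v])
    P=n*d[v,u][:,None]
    return (P-t)@R,u,v
def proj(cam,P):
    K,k1,R,t=cal(cam)
    return cv2.projectPoints(np.asarray(P,float).reshape(-1,1,3),cv2.Rodrigues(R)[0],t,K,np.array([k1,0,0,0,0.]))[0][:,0]
E
python3 - <<'E'
from h import *
for c in('top','side'):
    snap(c,c+'0'); print(ctrl.camera_info(c)); K,k,R,t=cal(c); print(-R.T@t)
print(ctrl.state())
E
```

```text
pics
{'fx': 407.06218855242537, 'fy': 407.06218855242537, 'cx': 260.2760578198502, 'cy': 192.7572765145069, 'k1': -0.03752898338733234, 'rvec': array([ 2.11130548, -2.17052647,  0.16338082]), 'tvec': array([0.01806728, 0.58833285, 1.1497433 ])}
[0.40601545 0.00302057 1.2261786 ]
{'fx': 495.65283204154196, 'fy': 495.65283204154196, 'cx': 256.34967888752203, 'cy': 185.0377675043392, 'k1': 0.05857492135249169, 'rvec': array([ 2.26918366, -0.76563067,  0.32286158]), 'tvec': array([-0.45999353,  0.3471766 ,  1.19951165])}
[-4.23575807e-04 -7.39336130e-01  1.10649706e+00]
{'t': 0.1, 'qpos': array([ 1.02461420e+00,  1.31063721e-01,  1.48912606e+00,  1.41263971e-05,
        1.52300486e+00, -8.54121907e-02]), 'joint_velocities': array([-0.00041037, -0.00312982, -0.00236942,  0.00093124, -0.0002745 ,
       -0.0001647 ]), 'effort': array([ 1.54389977e-04, -5.61341214e+01, -4.93096197e+01,  7.68902223e-02,
        2.91452726e-02,  6.37003154e-06]), 'tcp_pos': array([0.26652351, 0.53703838, 0.23672976]), 'eef_rot': array([ 3.56182688e-04,  8.49893394e-01,  5.26954055e-01, -7.17477328e-04]), 'contact_force': array([0.37430294, 1.28955157, 0.02824156]), 'wrist_torque': array([-0.01151952,  0.00170012,  0.01270175]), 'opening': 0.09302737481925959}
```

View pics/top0.png

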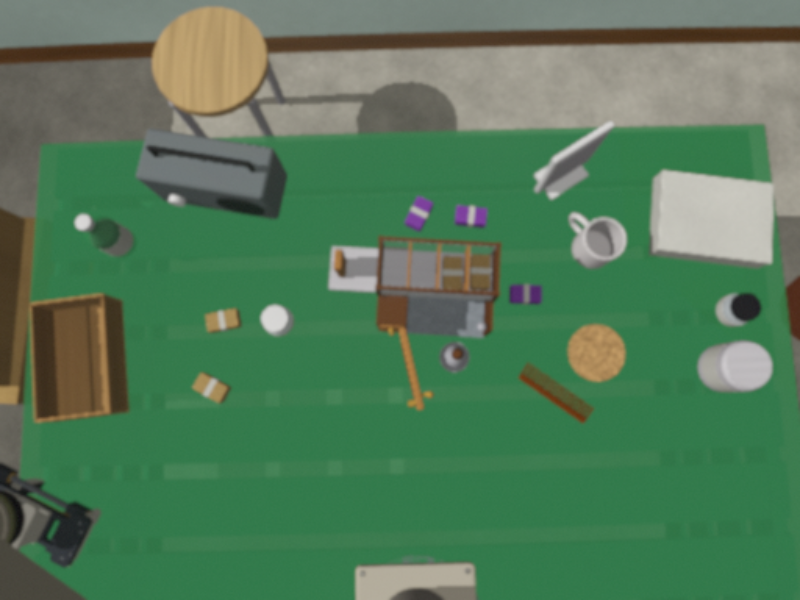

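View pics/side0.png

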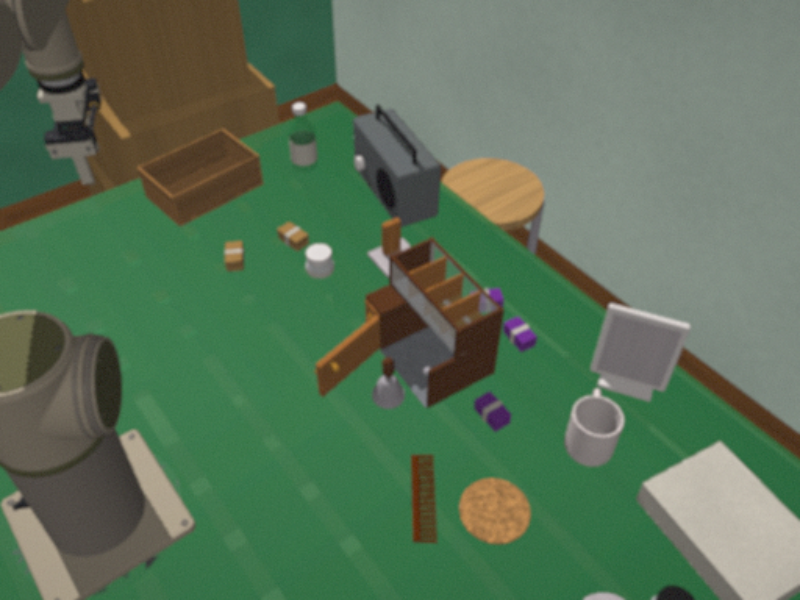

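The top view shows two kraft boxes at (222,320) and (211,388), with the jar at (276,320). The bell is at (455,357), the coaster at (596,352), the open door runs from (400,330) to (418,408), and the gate handle is at (340,262). The purple boxes are decoys.

Run:
```python
from h import *
for cam in('top','side'):
    for th in('chest','inside','bay3','bay4','door_hinge','door_edge','gate_grip','old1','box1','bell','coaster','cream','mug','comb'):
        r=ctrl.pinpoint(th,cam)
        print(cam,th,[(np.round(x['point'],1).tolist(),round(float(x['confidence']),2)) for x in r[:7]])
print(ctrl.state()['t'])
```

```text
top chest [([275.2, 193.4], 0.8), ([251.5, 166.3], 0.58)]
top inside [([287.0, 182.8], 0.93)]
top bay3 [([270.5, 169.1], 0.93), ([306.6, 175.2], 0.71), ([251.2, 167.1], 0.61)]
top bay4 [([270.5, 169.1], 0.93), ([306.6, 175.2], 0.71), ([251.2, 167.1], 0.61)]
top door_hinge [([260.6, 211.8], 0.72)]
top door_edge [([265.9, 262.0], 0.51), ([138.2, 247.4], 0.49), ([269.1, 172.9], 0.25)]
top gate_grip [([216.8, 163.3], 0.6)]
top old1 [([307.7, 174.4], 0.88), ([287.7, 175.4], 0.67), ([338.0, 188.0], 0.67), ([298.5, 142.1], 0.61), ([266.0, 140.5], 0.49)]
top box1 [([138.2, 244.7], 0.59), ([145.2, 203.8], 0.56)]
top bell [([291.0, 226.8], 0.68)]
top coaster [([380.3, 227.3], 0.92)]
top cream [([180.1, 202.9], 0.79)]
top mug [([379.5, 159.1], 0.88)]
top comb [([357.4, 251.2], 0.76)]
side chest [([270.9, 224.4], 0.88), ([200.2, 232.7], 0.51)]
side inside [([287.5, 227.5], 0.7)]
side bay3 [([279.8, 172.9], 0.94), ([267.6, 165.5], 0.88)]
side bay4 [([279.8, 172.9], 0.94), ([267.6, 165.5], 0.88)]
side door_hinge [([244.3, 212.5], 0.68), ([247.3, 143.8], 0.4), ([301.4, 212.8], 0.23)]
side door_edge [([201.6, 232.6], 0.77)]
side gate_grip [([188.6, 153.9], 0.73), ([251.3, 145.1], 0.64)]
side old1 [([333.3, 215.4], 0.79), ([300.4, 213.7], 0.65), ([286.4, 199.3], 0.61), ([315.1, 264.4], 0.56), ([308.9, 194.8], 0.45)]
side box1 [([185.5, 153.2], 0.58), ([147.4, 169.9], 0.47)]
side bell [([247.9, 254.9], 0.73)]
side coaster [([316.2, 323.2], 0.78), ([266.3, 163.9], 0.72), ([252.4, 251.6], 0.47)]
side cream [([204.3, 172.0], 0.78)]
side mug [([373.4, 287.1], 0.95)]
side comb [([267.0, 315.7], 0.91)]
1.5
```

Run:
```python
from h import *
def tri(a,b):
    # triangulate
    A=[];B=[]
    for cam,uv in(('top',a),('side',b)):
        n,R,t=ray(cam,[uv]); d=(n@R)[0]; d/=np.linalg.norm(d); o=-R.T@t
        M=np.eye(3)-np.outer(d,d); A.append(M);B.append(M@o)
    return np.linalg.solve(sum(A),sum(B))
for n,a,b in[('bay4',(251.2,167.1),(267.6,165.5)),('bay3',(270.5,169.1),(279.8,172.9)),('hinge',(260.6,211.8),(244.3,212.5)),('edge',(265.9,262),(201.6,232.6)),('grip',(216.8,163.3),(251.3,145.1)),('chest',(275.2,193.4),(270.9,224.4)),('bell',(291,226.8),(247.9,254.9))]:
    print(n,tri(a,b).round(4))
d=np.load('last_top.npz')['d']
P,u,v=cloud('top',d)
m=(abs(P[:,0]-.65)<.2)&(abs(P[:,1])<.2)
for z0 in (.170,.180,.1,.088):
    s=m&(abs(P[:,2]-z0)<.007)
    Q=P[s]; print(z0,len(Q),np.median(Q[:,2]) if len(Q) else 0)
    if len(Q)>20: print(cv2.minAreaRect((Q[:,:2]*1000).astype(np.float32)))
# objects on table
for n,uv in [('bell',(291,226.8)),('coaster',(380.3,227.3)),('cream',(180.1,202.9)),('mug',(379.5,159.1)),('box',(138.2,244.7)),('box',(145.2,203.8)),('inside',(287,182.8))]:
    print(n,atz('top',[uv],0 if n!='coaster' else 0)[0].round(4))
```

```text
bay4 [0.6392 0.0253 0.1598]
bay3 [ 0.6329 -0.0279  0.1752]
hinge [0.5338 0.001  0.0557]
edge [ 0.3894 -0.009   0.0854]
grip [0.6515 0.1167 0.164 ]
chest [ 0.5944 -0.045   0.0037]
bell [ 0.4874 -0.087  -0.0075]
0.17 774 0.17124260278188816
((633.6099853515625, -18.144989013671875), (279.239013671875, 92.90846252441406), 85.04270935058594)
0.18 234 0.1745487660890362
((632.8575439453125, -16.593612670898438), (280.170654296875, 90.77311706542969), 84.94635009765625)
0.1 1430 0.1044648016643355
((578.808837890625, -4.7866668701171875), (295.9817810058594, 190.45071411132812), 85.16856384277344)
0.088 204 0.08864266115099306
((528.3514404296875, -57.36524963378906), (115.0011215209961, 203.66786193847656), 19.048696517944336)
bell [ 0.4894 -0.0879  0.    ]
coaster [ 0.4801 -0.3573  0.    ]
cream [0.5712 0.2465 0.    ]
mug [ 0.6907 -0.3701  0.    ]
box [0.448  0.3726 0.    ]
box [0.5713 0.3532 0.    ]
inside [ 0.6241 -0.0808  0.    ]
```

```bash
cat >> h.py <<'E'
def loadchest():
    c=json.load(open('chest.json')); return c
def c2w(p,ch=None):
    x,y,a=ch or loadchest()
    p=np.asarray(p,float).reshape(-1,3)
    c,s=np.cos(a),np.sin(a)
    return np.c_[x+c*p[:,0]-s*p[:,1], y+s*p[:,0]+c*p[:,1], p[:,2]]
def w2c(p,ch=None):
    x,y,a=ch or loadchest()
    p=np.asarray(p,float).reshape(-1,3)
    c,s=np.cos(a),np.sin(a); q=p-[x,y,0]
    return np.c_[c*q[:,0]+s*q[:,1],-s*q[:,0]+c*q[:,1],p[:,2]]
E
python3 - <<'E'
from h import *
d=np.load('last_top.npz')['d']; im=np.load('last_top.npz')['im']
P,u,v=cloud('top',d)
s=(abs(P[:,0]-.63)<.12)&(P[:,1]>-.2)&(P[:,1]<.085)&(abs(P[:,2]-.170)<.008)
r=cv2.minAreaRect((P[s][:,:2]*1000).astype(np.float32)); print(r,s.sum())
# depth z bias
h=(abs(P[:,0]-.65)<.05)&(P[:,1]>.09)&(P[:,1]<.16)&(P[:,2]>.165); print('handle',P[h].mean(0),h.sum())
(cx,cy),(w,hh),ang=r
a=np.radians(ang if w<hh else ang-90)
c,s_=np.cos(a),np.sin(a)
x0,y0=cx/1000-.03*c, cy/1000-.03*s_
json.dump([x0,y0,a],open('chest.json','w')); print(x0,y0,np.degrees(a))
print('handle chest',w2c(P[h].mean(0)))
vis={}
for cam in('top','side'):
    im=np.load('last_%s.npz'%cam)['im'][:,:,::-1]
    im=cv2.resize(im,None,fx=3,fy=3,interpolation=cv2.INTER_CUBIC)
    pts=[]
    for z,xs in((.17,(-.015,.075)),(.1,(-.067,.075)),(0,(-.067,.075))):
        q=c2w([(xs[0],-.104,z),(xs[1],-.104,z),(xs[1],.104,z),(xs[0],.104,z)])
        cv2.polylines(im,[((proj(cam,q)+.5)*3).astype(np.int32)],True,(0,0,255) if z>.1 else (0,255,255),1)
    q=c2w([(.012,.163,.18),(.048,.163,.18),(.048,.177,.18),(.012,.177,.18)])
    cv2.polylines(im,[((proj(cam,q)+.5)*3).astype(np.int32)],True,(255,0,0),1)
    q=c2w([(.03,y,.17) for y in(-.075,-.025,.025,.075)])
    for p in proj(cam,q): cv2.circle(im,tuple(((p+.5)*3).astype(int)),3,(255,255,0),-1)
    y0,x0=(360,560) if cam=='top' else (360,500)
    cv2.imwrite('pics/ov_%s.png'%cam,im[y0:y0+500,x0:x0+500])
E
```

```text
((630.4263916015625, -52.829322814941406), (209.6425323486328, 92.97540283203125), 85.15960693359375) 768
handle [0.64384411 0.11528326 0.17847322] 79
0.6005333830193031 -0.05029791255562585 -4.84039306640625
handle chest [[0.02918447 0.16864522 0.17847322]]
```

View pics/ov_top.png

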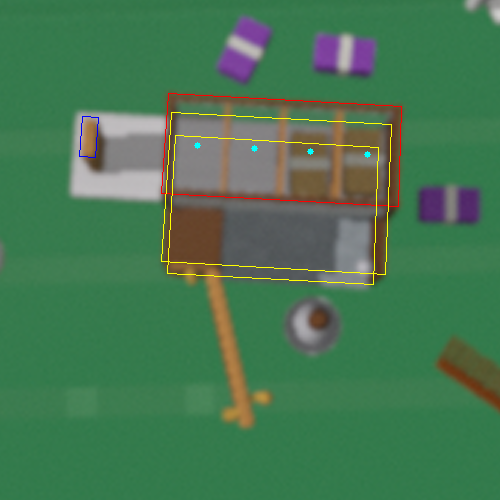

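View pics/ov_side.png

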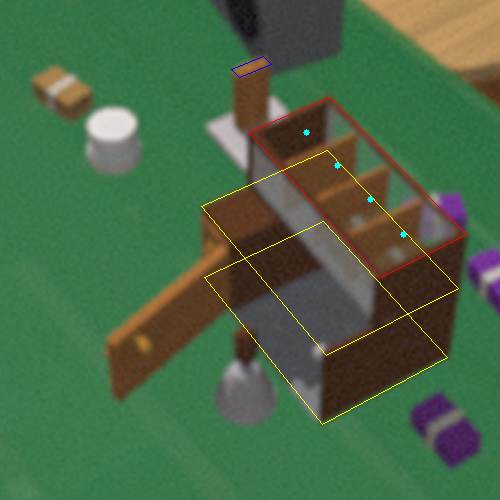

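```bash
cat >> h.py <<'E'
def yawof():
    w,x,y,z=ctrl.state()['eef_rot']; return 2*np.arctan2(y,x)
def plan(x=None,y=None,z=None,yaw=None):
    """print tool-frame shift from the present measured pose to world x,y,z (tool down), yaw of jaw axis mod pi"""
    from scipy.spatial.transform import Rotation as Ro
    s=ctrl.state(); q=s['eef_rot']; p=np.array(s['tcp_pos'])
    R=Ro.from_quat([q[1],q[2],q[3],q[0]])
    T=np.array([p[0] if x is None else x,p[1] if y is None else y,p[2] if z is None else z])
    d=R.inv().apply(T-p)
    psi=np.arctan2(*R.as_matrix()[[1,0],0]); 
    if yaw is None: yaw=psi
    else: yaw=psi+(yaw-psi+np.pi/2)%np.pi-np.pi/2
    Rt=Ro.from_matrix(np.array([[np.cos(yaw),np.sin(yaw),0],[np.sin(yaw),-np.cos(yaw),0],[0,0,-1.]]).T.T)
    rv=(R.inv()*Rt).as_rotvec()
    dist=np.linalg.norm(T-p)
    print('shift',d.round(4),'turn',rv.round(4),'rows',max(np.ceil(dist/.0625),np.ceil(np.degrees(np.linalg.norm(rv))/10.7)),'q',s['qpos'].round(2),'yaw',round(psi,3),'p',p.round(4),'F',np.round(s['contact_force'],1),'t',round(s['t'],2),'open',round(s['opening'],4))
def boxes(cam='top',d=None,im=None):
    f=np.load('last_%s.npz'%cam); out=[]
    for r in ctrl.cut_out('box1',cam):
        m=r['mask']; P,u,v=cloud(cam,f['d'],m); 
        k=abs(P[:,2]-.028)<.008
        if k.sum()<15: print('?',r['point'],r['confidence'],np.median(P[:,2])); continue
        rect=cv2.minAreaRect((P[k][:,:2]*1000).astype(np.float32))
        (cx,cy),(w,h),a=rect
        if w<h: a+=90
        col=f['im'][m].mean(0)
        print('box',round(float(r['confidence']),2),'c',round(cx/1000,4),round(cy/1000,4),'size',round(w),round(h),'long yaw',round(np.radians(a),3),'rgb',col.round(),'z',P[k][:,2].mean().round(4),k.sum())
E
python3 - <<'E'
from h import *
im,d=snap('top')
boxes()
r=ctrl.cut_out('bell','top')[0]
P,u,v=cloud('top',d,r['mask']); k=(P[:,2]>.08); print('bell handle',P[k].mean(0),P[k].max(0),k.sum(),'all',cv2.minAreaRect((P[P[:,2]<.05][:,:2]*1000).astype(np.float32)))
r=ctrl.cut_out('coaster','top')[0]
P,u,v=cloud('top',d,r['mask']);print('coaster',P.mean(0),cv2.minEnclosingCircle((P[:,:2]*1000).astype(np.float32)))
r=ctrl.cut_out('door','top')[0]
P,u,v=cloud('top',d,r['mask']);k=abs(P[:,2]-.088)<.008;Q=w2c(P[k]);print('door in chest',cv2.minAreaRect((Q[:,:2]*1000).astype(np.float32)),Q.min(0),Q.max(0))
snap('side')
r=ctrl.cut_out('bell','side')[0]; f=np.load('last_side.npz')
P,u,v=cloud('side',f['d'],r['mask']);k=(P[:,2]>.062)&(P[:,2]<.1);print('bell side',P[k].mean(0),P[k].max(0),P[k].min(0))
plan(.488,-.086,.22,np.pi/2)
E
```

```text
box 0.85 c 0.4392 0.3765 size 60 35 long yaw 1.042 rgb [158. 140. 101.] z 0.0279 240
box 0.65 c 0.5671 0.3554 size 36 60 long yaw 1.744 rgb [156. 140. 100.] z 0.0279 235
bell handle [ 0.48594157 -0.08517276  0.09767912] [ 0.49644911 -0.07543218  0.10386765] 50 all ((485.371337890625, -87.35216522216797), (54.63157272338867, 53.99325180053711), 87.70985412597656)
coaster [ 0.48648573 -0.35945546  0.00437765] ((487.0200500488281, -360.3937683105469), 57.55173110961914)
door in chest ((-138.39151000976562, 27.459484100341797), (147.4309844970703, 30.96657371520996), 17.058462142944336) [-0.21193245 -0.0028098   0.08003481] [-0.06946567  0.05957073  0.09451528]
bell side [ 0.48277152 -0.09118551  0.08563881] [ 0.49539384 -0.07840494  0.09963696] [ 0.4747887  -0.09888738  0.06463501]
shift [-0.46    0.4753  0.0177] turn [ 0.      0.     -0.4608] rows 11.0 q [ 1.02  0.13  1.49 -0.    1.52 -0.09] yaw 1.11 p [0.2668 0.5374 0.2376] F [-0.3 -0.6 -0.7] t 1.85 open 0.0932
```

Request:
drive_tool(series=[{"dx": -0.46,"dy": 0.475,"dz": 0,"rz": -0.461},{"dx": -0.46,"dy": 0.475,"dz": 0,"rz": -0.461},{"dx": -0.46,"dy": 0.475,"dz": 0,"rz": -0.461},{"dx": -0.46,"dy": 0.475,"dz": 0,"rz": -0.461},{"dx": -0.46,"dy": 0.475,"dz": 0,"rz": -0.461},{"dx": -0.46,"dy": 0.475,"dz": 0,"rz": -0.461},{"dx": -0.46,"dy": 0.475,"dz": 0,"rz": -0.461},{"dx": -0.46,"dy": 0.475,"dz": 0,"rz": -0.461}], gripper=0.6)

```text
invalid input
```

```bash
python3 -c "
from h import *
plan(.4855,-.087,.2,np.pi/2)"
```

```text
shift [-0.462   0.4735  0.0377] turn [ 0.      0.     -0.4608] rows 11.0 q [ 1.02  0.13  1.49 -0.    1.52 -0.09] yaw 1.11 p [0.2668 0.5374 0.2376] F [-0.3 -0.6 -0.7] t 1.85 open 0.0932
```

Request:
drive_tool(series=[{"dx": -0.04,"dy": 0.04,"dz": 0,"rx": 0,"ry": 0,"rz": -0.1}], gripper=0.6)

```text
t: 1.98
tcp_pos: [0.284, 0.4849, 0.2367]
eef_rot: [-0.0, 0.821, 0.571, -0.001]
contact_force: [0.8, -0.6, 0.4]
opening: 0.0865
```

Request:
drive_tool(series=[{"dx": -0.08,"dy": 0.08,"dz": 0,"rx": 0,"ry": 0,"rz": -0.15},{"dx": -0.2,"dy": 0.2,"dz": 0,"rx": 0,"ry": 0,"rz": -0.3},{"dx": -0.2,"dy": 0.2,"dz": 0,"rx": 0,"ry": 0,"rz": -0.3},{"dx": -0.2,"dy": 0.2,"dz": 0,"rx": 0,"ry": 0,"rz": -0.3},{"dx": -0.2,"dy": 0.2,"dz": 0,"rx": 0,"ry": 0,"rz": -0.3}], gripper=0.6)

```text
t: 2.6
tcp_pos: [0.4022, 0.2236, 0.2379]
eef_rot: [0.0, 0.729, 0.684, 0.0]
contact_force: [0.0, 0.6, 0.7]
opening: 0.0558
```

```bash
python3 -c "
from h import *
plan(.4855,-.087,.2,np.pi/2)"
```

```text
shift [-0.3047  0.1026  0.0381] turn [ 0.0009  0.0001 -0.063 ] rows 6.0 q [ 0.4  -0.26  1.86 -0.    1.54 -1.11] yaw 1.508 p [0.4022 0.2236 0.2379] F [0.  0.6 0.7] t 2.6 open 0.0558
```

Request:
drive_tool(series=[{"dx": -0.305,"dy": 0.1025,"dz": 0.038,"rx": -0.0,"ry": 0,"rz": -0.063},{"dx": -0.305,"dy": 0.1025,"dz": 0.038,"rx": -0.0,"ry": 0,"rz": -0.063},{"dx": -0.305,"dy": 0.1025,"dz": 0.038,"rx": -0.0,"ry": 0,"rz": -0.063},{"dx": -0.305,"dy": 0.1025,"dz": 0.038,"rx": -0.0,"ry": 0,"rz": -0.063},{"dx": -0.305,"dy": 0.1025,"dz": 0.038,"rx": -0.0,"ry": 0,"rz": -0.063},{"dx": -0.305,"dy": 0.1025,"dz": 0.038,"rx": -0.0,"ry": 0,"rz": -0.063},{"dx": -0.305,"dy": 0.1025,"dz": 0.038,"rx": -0.0,"ry": 0,"rz": -0.063},{"dx": -0.305,"dy": 0.1025,"dz": 0.038,"rx": -0.0,"ry": 0,"rz": -0.063}])

```text
t: 3.6
tcp_pos: [0.4851, -0.0832, 0.1999]
eef_rot: [-0.0, 0.706, 0.708, 0.0]
contact_force: [0.1, 0.5, -0.0]
opening: 0.0558
```

```bash
python3 -c "
from h import *
plan(.4855,-.087,.08,np.pi/2)"
```

```text
shift [-0.0038  0.0004  0.1199] turn [ 0.0002 -0.0004  0.0035] rows 2.0 q [-0.27 -0.14  1.83  0.    1.46 -1.85] yaw 1.574 p [ 0.4851 -0.0832  0.1999] F [ 0.1  0.5 -0. ] t 3.6 open 0.0558
```

Request:
drive_tool(series=[{"dx": -0.004,"dy": 0,"dz": 0.05,"rx": 0,"ry": 0,"rz": 0},{"dx": -0.004,"dy": 0,"dz": 0.09,"rx": 0,"ry": 0,"rz": 0},{"dx": -0.004,"dy": 0,"dz": 0.12,"rx": 0,"ry": 0,"rz": 0},{"dx": -0.004,"dy": 0,"dz": 0.12,"rx": 0,"ry": 0,"rz": 0},{"dx": -0.004,"dy": 0,"dz": 0.12,"rx": 0,"ry": 0,"rz": 0}])

```text
t: 4.22
tcp_pos: [0.486, -0.0879, 0.0812]
eef_rot: [0.001, 0.706, 0.708, 0.0]
contact_force: [-0.4, 0.6, 0.5]
opening: 0.0558
```

```bash
python3 -c "
from h import *
plan(.4855,-.087,.08,np.pi/2)
snap('side','s1')"
```

```text
shift [ 0.0009 -0.0005  0.0012] turn [0.0018 0.0004 0.0037] rows 1.0 q [-0.28 -0.02  1.94  0.    1.22 -1.86] yaw 1.574 p [ 0.486  -0.0879  0.0812] F [-0.4  0.6  0.5] t 4.22 open 0.0558
```

View pics/s1.png

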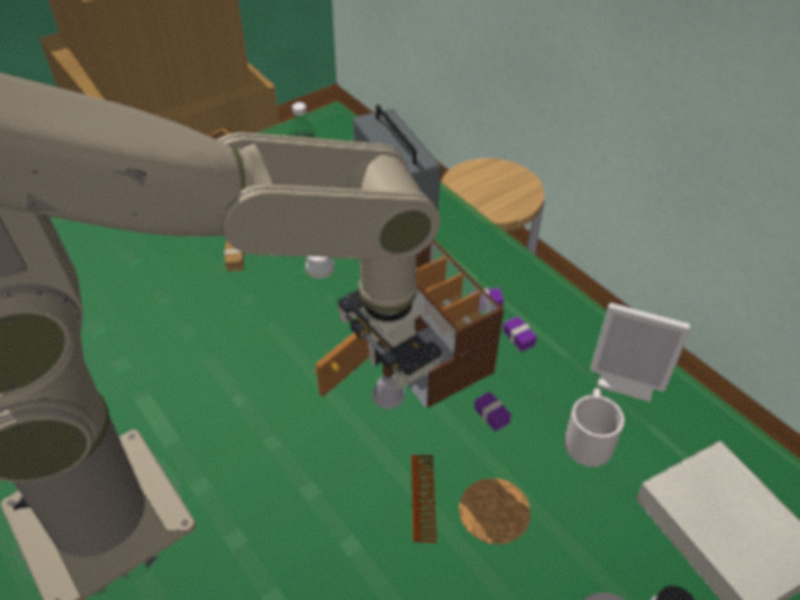

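The jaws straddle the bell's handle at about (390,375), so I'll close and lift.

Request:
drive_tool(series=[{"dx": 0,"dy": 0,"dz": 0,"rx": 0,"ry": 0,"rz": 0},{"dx": 0,"dy": 0,"dz": 0,"rx": 0,"ry": 0,"rz": 0},{"dx": 0,"dy": 0,"dz": 0,"rx": 0,"ry": 0,"rz": 0},{"dx": 0,"dy": 0,"dz": 0,"rx": 0,"ry": 0,"rz": 0},{"dx": 0,"dy": 0,"dz": -0.02,"rx": 0,"ry": 0,"rz": 0},{"dx": 0,"dy": 0,"dz": -0.05,"rx": 0,"ry": 0,"rz": 0},{"dx": 0,"dy": 0,"dz": -0.05,"rx": 0,"ry": 0,"rz": 0}], gripper=0, grip_force=25)

```text
t: 5.15
tcp_pos: [0.4868, -0.0891, 0.1317]
eef_rot: [0.002, 0.706, 0.708, 0.001]
contact_force: [0.1, 0.4, -2.2]
opening: 0.0216
```

```bash
python3 -c "
from h import *
plan(.487,-.36,.13,np.pi/2)"
```

```text
shift [-0.2709 -0.0003  0.002 ] turn [0.0042 0.0013 0.0021] rows 5.0 q [-0.28 -0.08  1.9  -0.    1.32 -1.86] yaw 1.573 p [ 0.4868 -0.0891  0.1317] F [ 0.1  0.4 -2.2] t 5.15 open 0.0216
```

Request:
drive_tool(series=[{"dx": -0.05,"dy": 0,"dz": 0,"rx": 0,"ry": 0,"rz": 0},{"dx": -0.1,"dy": 0,"dz": 0,"rx": 0,"ry": 0,"rz": 0},{"dx": -0.15,"dy": 0,"dz": 0,"rx": 0,"ry": 0,"rz": 0},{"dx": -0.2,"dy": 0,"dz": 0,"rx": 0,"ry": 0,"rz": 0},{"dx": -0.24,"dy": 0,"dz": 0,"rx": 0,"ry": 0,"rz": 0},{"dx": -0.271,"dy": 0,"dz": 0,"rx": 0,"ry": 0,"rz": 0},{"dx": -0.271,"dy": 0,"dz": 0,"rx": 0,"ry": 0,"rz": 0},{"dx": -0.271,"dy": 0,"dz": 0,"rx": 0,"ry": 0,"rz": 0}])

```text
t: 6.15
tcp_pos: [0.4851, -0.3586, 0.1279]
eef_rot: [-0.001, 0.706, 0.708, 0.0]
contact_force: [0.4, -0.2, -2.1]
opening: 0.0216
```

```bash
python3 -c "
from h import *
plan(.487,-.36,.0862,np.pi/2)
snap('side','s2')"
```

```text
shift [-0.0015  0.002   0.0417] turn [-0.0018 -0.002   0.0019] rows 1.0 q [-0.72  0.22  1.6   0.    1.33 -2.29] yaw 1.573 p [ 0.4851 -0.3586  0.1279] F [ 0.4 -0.2 -2.1] t 6.15 open 0.0216
```

View pics/s2.png

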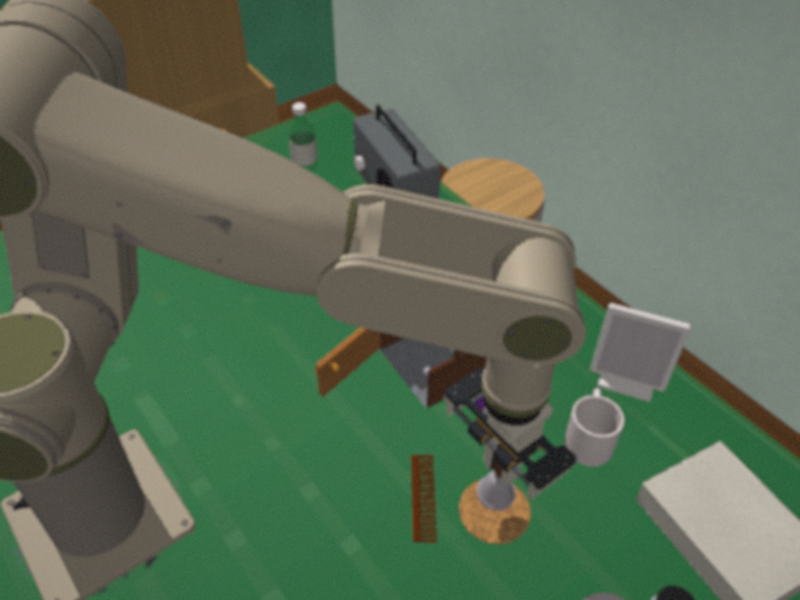

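Request:
drive_tool(series=[{"dx": -0.001,"dy": 0.001,"dz": 0.02,"rx": 0,"ry": 0,"rz": 0},{"dx": -0.001,"dy": 0.001,"dz": 0.035,"rx": 0,"ry": 0,"rz": 0},{"dx": -0.001,"dy": 0.001,"dz": 0.04,"rx": 0,"ry": 0,"rz": 0},{"dx": -0.001,"dy": 0.001,"dz": 0.042,"rx": 0,"ry": 0,"rz": 0},{"dx": -0.001,"dy": 0.001,"dz": 0.042,"rx": 0,"ry": 0,"rz": 0}])

```text
t: 6.82
tcp_pos: [0.4869, -0.3607, 0.0879]
eef_rot: [0.0, 0.706, 0.708, 0.0]
contact_force: [0.3, -0.3, -1.4]
opening: 0.0213
```

Request:
drive_tool(series=[{"dx": 0,"dy": 0,"dz": 0.0015,"rx": 0,"ry": 0,"rz": 0},{"dx": 0,"dy": 0,"dz": 0.002,"rx": 0,"ry": 0,"rz": 0},{"dx": 0,"dy": 0,"dz": 0.002,"rx": 0,"ry": 0,"rz": 0}])

```text
t: 7.2
tcp_pos: [0.4868, -0.3607, 0.0858]
eef_rot: [0.0, 0.706, 0.708, 0.0]
contact_force: [0.3, -0.6, -2.7]
opening: 0.0213
```

Request:
drive_tool(series=[{"dx": 0,"dy": 0,"dz": 0.001,"rx": 0,"ry": 0,"rz": 0},{"dx": 0,"dy": 0,"dz": 0.0015,"rx": 0,"ry": 0,"rz": 0},{"dx": 0,"dy": 0,"dz": 0.0015,"rx": 0,"ry": 0,"rz": 0}])

```text
t: 7.58
tcp_pos: [0.4867, -0.3605, 0.084]
eef_rot: [-0.0, 0.706, 0.708, -0.0]
contact_force: [-0.2, 0.9, -2.6]
opening: 0.0215
```

Request:
drive_tool(series=[{"dx": 0,"dy": 0,"dz": 0.001,"rx": 0,"ry": 0,"rz": 0},{"dx": 0,"dy": 0,"dz": 0.0015,"rx": 0,"ry": 0,"rz": 0},{"dx": 0,"dy": 0,"dz": 0.0015,"rx": 0,"ry": 0,"rz": 0}])

```text
t: 7.95
tcp_pos: [0.4869, -0.3607, 0.0835]
eef_rot: [0.0, 0.706, 0.708, 0.0]
contact_force: [-2.8, 2.0, 5.2]
opening: 0.0215
```

Contact, so I'll release and rise.

Request:
drive_tool(series=[{"dx": 0,"dy": 0,"dz": 0,"rx": 0,"ry": 0,"rz": 0},{"dx": 0,"dy": 0,"dz": 0,"rx": 0,"ry": 0,"rz": 0},{"dx": 0,"dy": 0,"dz": 0,"rx": 0,"ry": 0,"rz": 0},{"dx": 0,"dy": 0,"dz": 0,"rx": 0,"ry": 0,"rz": 0},{"dx": 0,"dy": 0,"dz": -0.03,"rx": 0,"ry": 0,"rz": 0},{"dx": 0,"dy": 0,"dz": -0.08,"rx": 0,"ry": 0,"rz": 0},{"dx": 0,"dy": 0,"dz": -0.14,"rx": 0,"ry": 0,"rz": 0},{"dx": 0,"dy": 0,"dz": -0.14,"rx": 0,"ry": 0,"rz": 0}], gripper=0.6)

```text
t: 8.95
tcp_pos: [0.4894, -0.3629, 0.2299]
eef_rot: [0.006, 0.706, 0.708, 0.0]
contact_force: [-0.0, 0.6, -0.5]
opening: 0.0556
```

Run:
```python
from h import *
snap('side','s3'); im,d=snap('top')
f=np.load('last_side.npz')
r=ctrl.cut_out('bell','side')
P,u,v=cloud('side',f['d'],r[0]['mask']);print(r[0]['confidence'],P.min(0),P.max(0))
# door geometry in chest frame
for i in range(1):
    r=ctrl.cut_out('door','top')[0]
P,u,v=cloud('top',d,r['mask']);Q=w2c(P); 
k=(abs(Q[:,2]-.088)<.006)&(Q[:,0]<-.08)
A=np.polyfit(Q[k][:,0],Q[k][:,1],1); print('centerline slope',A,np.arctan2(1,A[0]),k.sum(),Q[k].min(0),Q[k].max(0))
```

```text
0.93 [ 0.45649462 -0.38806486 -0.00268832] [ 0.54252722 -0.32647411  0.10548294]
centerline slope [0.30675192 0.07881511] 1.2731566765967182 219 [-0.21212454  0.00023531  0.08249591] [-0.08047844  0.05916223  0.09259909]
```

View pics/s3.png

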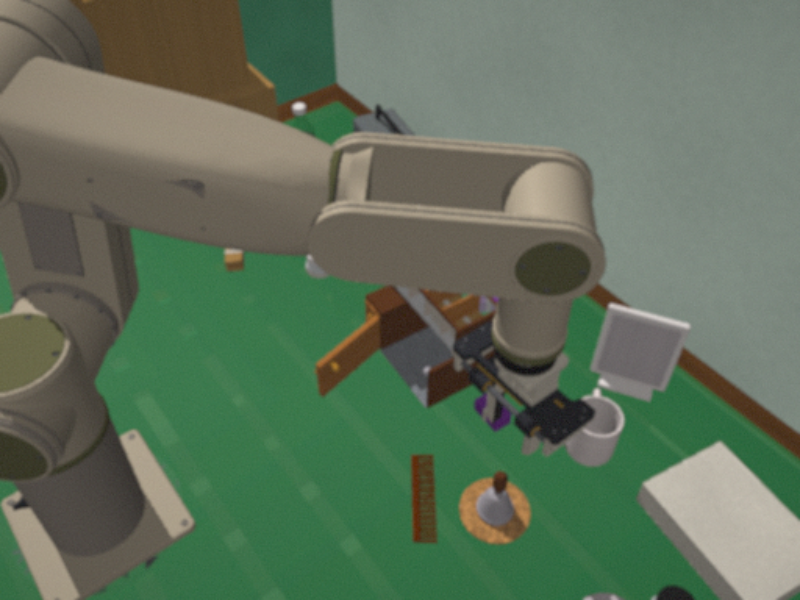

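```bash
cat >> h.py <<'E'
def doorpt(th,r=.095,gap=0.,z=.075):
    d=np.array([-np.sin(th),-np.cos(th)]); n=np.array([-np.cos(th),np.sin(th)])
    h=.0175*abs(n[1])+.0095*abs(n[0])
    p=np.array([-.067,.052])+r*d+(.012+h+gap)*n
    return c2w([[p[0],p[1],z]])[0]
CY=np.pi/2+np.radians(-4.84)
E
python3 - <<'E'
from h import *
p=doorpt(1.273,gap=.03); print(p)
plan(p[0],p[1],.2,CY)
E
```

```text
[0.43229007 0.04718134 0.075     ]
shift [ 0.4073 -0.0529  0.0217] turn [-0.002  -0.0016  0.0867] rows 7.0 q [-0.72  0.15  1.49 -0.    1.5  -2.3 ] yaw 1.573 p [ 0.4861 -0.36    0.2209] F [-0.6 -0.  -0.1] t 9.15 open 0.0558
```

Request:
drive_tool(series=[{"dx": 0.05,"dy": 0,"dz": 0,"rx": 0,"ry": 0,"rz": 0},{"dx": 0.407,"dy": -0.053,"dz": 0.02,"rx": 0,"ry": 0,"rz": 0.087},{"dx": 0.407,"dy": -0.053,"dz": 0.02,"rx": 0,"ry": 0,"rz": 0.087},{"dx": 0.407,"dy": -0.053,"dz": 0.02,"rx": 0,"ry": 0,"rz": 0.087},{"dx": 0.407,"dy": -0.053,"dz": 0.02,"rx": 0,"ry": 0,"rz": 0.087},{"dx": 0.407,"dy": -0.053,"dz": 0.02,"rx": 0,"ry": 0,"rz": 0.087},{"dx": 0.407,"dy": -0.053,"dz": 0.02,"rx": 0,"ry": 0,"rz": 0.087},{"dx": 0.407,"dy": -0.053,"dz": 0.02,"rx": 0,"ry": 0,"rz": 0.087}], gripper=0)

```text
t: 10.15
tcp_pos: [0.431, 0.0491, 0.2006]
eef_rot: [-0.001, 0.735, 0.678, -0.001]
contact_force: [0.0, 0.2, -0.1]
opening: 0.0003
```

Run:
```python
from h import *
p=doorpt(1.273,gap=.03); print(p)
plan(p[0],p[1],.075,CY)
```

```text
[0.43229007 0.04718134 0.075     ]
shift [-0.0019  0.0018  0.1256] turn [-0.0036 -0.0004  0.0046] rows 3.0 q [-0.01 -0.31  1.97  0.    1.49 -1.5 ] yaw 1.491 p [0.431  0.0491 0.2006] F [ 0.   0.2 -0.1] t 10.15 open 0.0003
```

Request:
drive_tool(series=[{"dx": 0,"dy": 0,"dz": 0.05,"rx": 0,"ry": 0,"rz": 0},{"dx": 0,"dy": 0,"dz": 0.1,"rx": 0,"ry": 0,"rz": 0},{"dx": 0,"dy": 0,"dz": 0.126,"rx": 0,"ry": 0,"rz": 0},{"dx": 0,"dy": 0,"dz": 0.126,"rx": 0,"ry": 0,"rz": 0},{"dx": 0,"dy": 0,"dz": 0.126,"rx": 0,"ry": 0,"rz": 0}])

```text
t: 10.78
tcp_pos: [0.4333, 0.0457, 0.0773]
eef_rot: [0.0, 0.737, 0.676, 0.0]
contact_force: [0.9, 0.0, 0.4]
opening: 0.0005
```

Run:
```python
from h import *
snap('side','s4')
for th in(1.27,1.15,1.0,.85,.7,.55,.4,.28,.18):
    p=doorpt(th); print(th,end=' '); plan(p[0],p[1],.075,CY)
```

```text
1.27 shift [-0.0277  0.0071  0.003 ] turn [ 0.0018  0.     -0.0009] rows 1.0 q [-0.01 -0.18  2.1  -0.    1.23 -1.5 ] yaw 1.485 p [0.4339 0.0458 0.078 ] F [ 0.4 -0.2  0.8] t 10.82 open 0.0004
1.15 shift [-0.0394  0.0075  0.003 ] turn [ 0.0018  0.     -0.0009] rows 1.0 q [-0.01 -0.18  2.1  -0.    1.23 -1.5 ] yaw 1.485 p [0.4339 0.0458 0.078 ] F [ 0.4 -0.2  0.8] t 10.82 open 0.0004
1.0 shift [-0.0542  0.0101  0.003 ] turn [ 0.0018  0.     -0.0009] rows 1.0 q [-0.01 -0.18  2.1  -0.    1.23 -1.5 ] yaw 1.485 p [0.4339 0.0458 0.078 ] F [ 0.4 -0.2  0.8] t 10.82 open 0.0004
0.85 shift [-0.0688  0.0151  0.003 ] turn [ 0.0018  0.     -0.0009] rows 2.0 q [-0.01 -0.18  2.1  -0.    1.23 -1.5 ] yaw 1.485 p [0.4339 0.0458 0.078 ] F [ 0.4 -0.2  0.8] t 10.82 open 0.0004
0.7 shift [-0.0827  0.0227  0.003 ] turn [ 0.0018  0.     -0.0009] rows 2.0 q [-0.01 -0.18  2.1  -0.    1.23 -1.5 ] yaw 1.485 p [0.4339 0.0458 0.078 ] F [ 0.4 -0.2  0.8] t 10.82 open 0.0004
0.55 shift [-0.0954  0.0327  0.003 ] turn [ 0.0018  0.     -0.0009] rows 2.0 q [-0.01 -0.18  2.1  -0.    1.23 -1.5 ] yaw 1.485 p [0.4339 0.0458 0.078 ] F [ 0.4 -0.2  0.8] t 10.82 open 0.0004
0.4 shift [-0.1064  0.0449  0.003 ] turn [ 0.0018  0.     -0.0009] rows 2.0 q [-0.01 -0.18  2.1  -0.    1.23 -1.5 ] yaw 1.485 p [0.4339 0.0458 0.078 ] F [ 0.4 -0.2  0.8] t 10.82 open 0.0004
0.28 shift [-0.1138  0.056   0.0031] turn [ 0.0018  0.     -0.0009] rows 3.0 q [-0.01 -0.18  2.1  -0.    1.23 -1.5 ] yaw 1.485 p [0.4339 0.0458 0.078 ] F [ 0.4 -0.2  0.8] t 10.82 open 0.0004
0.18 shift [-0.1187  0.0662  0.0031] turn [ 0.0018  0.     -0.0009] rows 3.0 q [-0.01 -0.18  2.1  -0.    1.23 -1.5 ] yaw 1.485 p [0.4339 0.0458 0.078 ] F [ 0.4 -0.2  0.8] t 10.82 open 0.0004
```

View pics/s4.png

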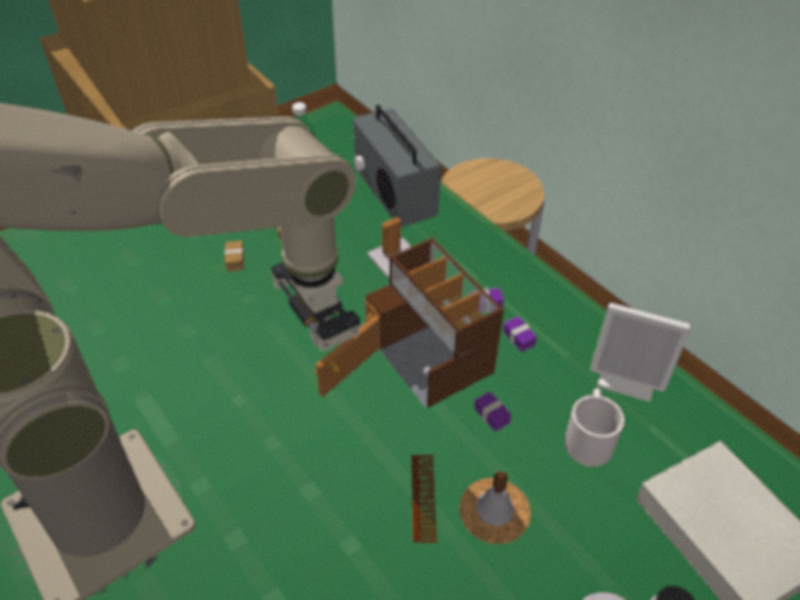

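Request:
drive_tool(series=[{"dx": -0.02,"dy": 0.006,"dz": 0.003,"rx": 0,"ry": 0,"rz": 0},{"dx": -0.033,"dy": 0.007,"dz": 0.003,"rx": 0,"ry": 0,"rz": 0},{"dx": -0.045,"dy": 0.008,"dz": 0.003,"rx": 0,"ry": 0,"rz": 0},{"dx": -0.057,"dy": 0.011,"dz": 0.003,"rx": 0,"ry": 0,"rz": 0},{"dx": -0.069,"dy": 0.015,"dz": 0.003,"rx": 0,"ry": 0,"rz": 0},{"dx": -0.08,"dy": 0.021,"dz": 0.003,"rx": 0,"ry": 0,"rz": 0},{"dx": -0.089,"dy": 0.027,"dz": 0.003,"rx": 0,"ry": 0,"rz": 0},{"dx": -0.095,"dy": 0.033,"dz": 0.003,"rx": 0,"ry": 0,"rz": 0}])

```text
t: 11.82
tcp_pos: [0.4581, -0.0518, 0.0736]
eef_rot: [-0.0, 0.737, 0.676, -0.0]
contact_force: [-0.1, 1.0, 0.4]
opening: 0.0003
```

Run:
```python
from h import *
snap('side','s5')
for th in(.55,.4,.28,.18,.1,.05,0):
    p=doorpt(th); print(th,end=' '); plan(p[0],p[1],.075,CY)
```

```text
0.55 shift [ 0.0003 -0.0004 -0.0012] turn [ 0.0006  0.0004 -0.0007] rows 1.0 q [-0.22 -0.1   2.03 -0.    1.21 -1.71] yaw 1.486 p [ 0.4587 -0.0523  0.0738] F [-0.5 -1.   0.6] t 11.88 open 0.0005
0.4 shift [-0.0108  0.0118 -0.0012] turn [ 0.0006  0.0004 -0.0007] rows 1.0 q [-0.22 -0.1   2.03 -0.    1.21 -1.71] yaw 1.486 p [ 0.4587 -0.0523  0.0738] F [-0.5 -1.   0.6] t 11.88 open 0.0005
0.28 shift [-0.0181  0.023  -0.0012] turn [ 0.0006  0.0004 -0.0007] rows 1.0 q [-0.22 -0.1   2.03 -0.    1.21 -1.71] yaw 1.486 p [ 0.4587 -0.0523  0.0738] F [-0.5 -1.   0.6] t 11.88 open 0.0005
0.18 shift [-0.0231  0.0331 -0.0012] turn [ 0.0006  0.0004 -0.0007] rows 1.0 q [-0.22 -0.1   2.03 -0.    1.21 -1.71] yaw 1.486 p [ 0.4587 -0.0523  0.0738] F [-0.5 -1.   0.6] t 11.88 open 0.0005
0.1 shift [-0.0262  0.0416 -0.0012] turn [ 0.0006  0.0004 -0.0007] rows 1.0 q [-0.22 -0.1   2.03 -0.    1.21 -1.71] yaw 1.486 p [ 0.4587 -0.0523  0.0738] F [-0.5 -1.   0.6] t 11.88 open 0.0005
0.05 shift [-0.0278  0.0471 -0.0012] turn [ 0.0006  0.0004 -0.0007] rows 1.0 q [-0.22 -0.1   2.03 -0.    1.21 -1.71] yaw 1.486 p [ 0.4587 -0.0523  0.0738] F [-0.5 -1.   0.6] t 11.88 open 0.0005
0 shift [-0.029   0.0527 -0.0012] turn [ 0.0006  0.0004 -0.0007] rows 1.0 q [-0.22 -0.1   2.03 -0.    1.21 -1.71] yaw 1.486 p [ 0.4587 -0.0523  0.0738] F [-0.5 -1.   0.6] t 11.88 open 0.0005
```

View pics/s5.png

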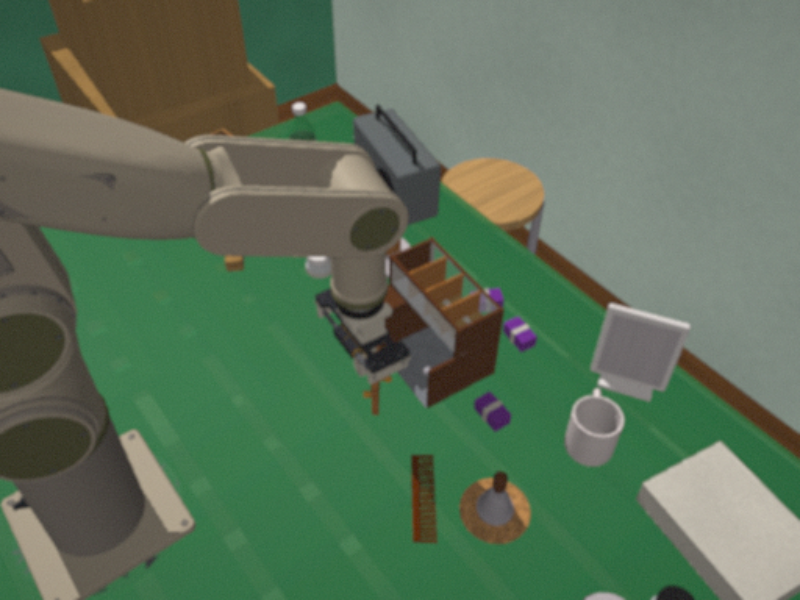

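The door is following the hand, with its free edge now at (375,400).

Request:
drive_tool(series=[{"dx": -0.006,"dy": 0.006,"dz": -0.001,"rx": 0,"ry": 0,"rz": 0},{"dx": -0.012,"dy": 0.013,"dz": -0.001,"rx": 0,"ry": 0,"rz": 0},{"dx": -0.017,"dy": 0.021,"dz": -0.001,"rx": 0,"ry": 0,"rz": 0},{"dx": -0.02,"dy": 0.027,"dz": -0.001,"rx": 0,"ry": 0,"rz": 0},{"dx": -0.023,"dy": 0.033,"dz": -0.001,"rx": 0,"ry": 0,"rz": 0},{"dx": -0.026,"dy": 0.039,"dz": -0.001,"rx": 0,"ry": 0,"rz": 0},{"dx": -0.028,"dy": 0.043,"dz": -0.001,"rx": 0,"ry": 0,"rz": 0},{"dx": -0.028,"dy": 0.046,"dz": -0.001,"rx": 0,"ry": 0,"rz": 0}])

```text
t: 12.88
tcp_pos: [0.4996, -0.0827, 0.0742]
eef_rot: [-0.002, 0.736, 0.677, -0.001]
contact_force: [-9.6, -0.2, 6.7]
opening: 0.0007
```

Run:
```python
from h import *
p=doorpt(0); plan(p[0],p[1],.075,CY)
```

```text
shift [-0.0022  0.0093 -0.0008] turn [-0.0042 -0.0004 -0.0003] rows 1.0 q [-0.27  0.03  1.91 -0.    1.21 -1.75] yaw 1.486 p [ 0.4996 -0.0827  0.0742] F [-9.6 -0.2  6.7] t 12.88 open 0.0007
```

Request:
drive_tool(series=[{"dx": -0.001,"dy": 0.002,"dz": 0,"rx": 0,"ry": 0,"rz": 0},{"dx": -0.001,"dy": 0.004,"dz": 0,"rx": 0,"ry": 0,"rz": 0},{"dx": -0.001,"dy": 0.006,"dz": 0,"rx": 0,"ry": 0,"rz": 0}])

```text
t: 13.25
tcp_pos: [0.5067, -0.0846, 0.0744]
eef_rot: [-0.0, 0.736, 0.677, -0.0]
contact_force: [-1.7, -1.5, -0.3]
opening: 0.0009
```

Request:
drive_tool(series=[{"dx": 0,"dy": 0.001,"dz": 0,"rx": 0,"ry": 0,"rz": 0},{"dx": 0,"dy": 0.002,"dz": 0,"rx": 0,"ry": 0,"rz": 0},{"dx": 0,"dy": 0.003,"dz": 0,"rx": 0,"ry": 0,"rz": 0}])

```text
t: 13.62
tcp_pos: [0.5098, -0.0847, 0.0747]
eef_rot: [-0.0, 0.736, 0.677, -0.0]
contact_force: [-6.1, 0.1, 5.0]
opening: 0.0003
```

Run:
```python
from h import *
p=doorpt(0); plan(p[0],p[1],.075,CY)
snap('side','s6')
```

```text
shift [-0.0011 -0.001  -0.0003] turn [-0.0007  0.     -0.0003] rows 1.0 q [-0.26  0.05  1.88 -0.    1.21 -1.75] yaw 1.486 p [ 0.5098 -0.0847  0.0747] F [-6.1  0.1  5. ] t 13.62 open 0.0003
```

View pics/s6.png

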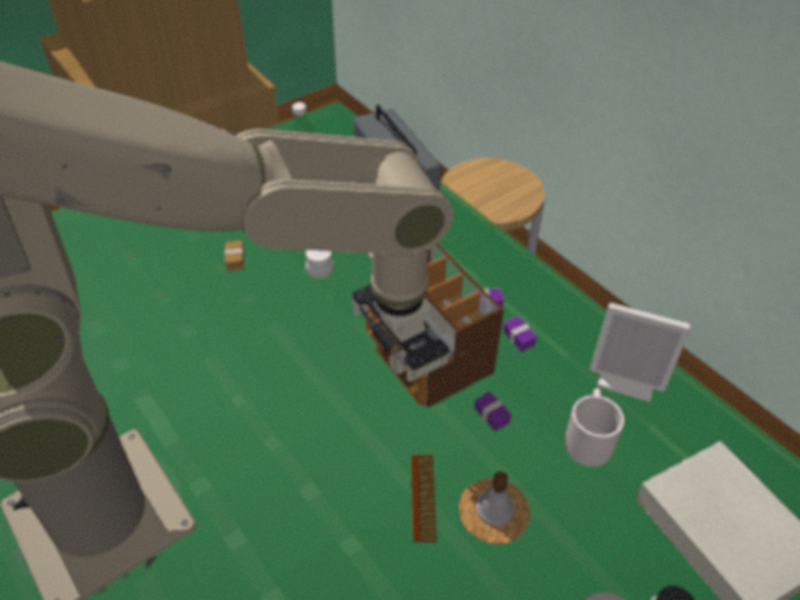

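Request:
drive_tool(series=[{"dx": 0,"dy": 0.001,"dz": 0,"rx": 0,"ry": 0,"rz": 0},{"dx": 0,"dy": 0.002,"dz": 0,"rx": 0,"ry": 0,"rz": 0},{"dx": 0,"dy": 0.002,"dz": 0,"rx": 0,"ry": 0,"rz": 0}])

```text
t: 14.05
tcp_pos: [0.51, -0.0847, 0.0744]
eef_rot: [-0.002, 0.736, 0.677, -0.002]
contact_force: [-14.6, 1.1, 10.3]
opening: 0.0005
```

Firm stop at x 0.510, so the door is home. I'll back off, rise, and check it.

Request:
drive_tool(series=[{"dx": 0,"dy": -0.02,"dz": 0,"rx": 0,"ry": 0,"rz": 0},{"dx": 0,"dy": -0.05,"dz": 0,"rx": 0,"ry": 0,"rz": 0},{"dx": 0,"dy": -0.05,"dz": -0.05,"rx": 0,"ry": 0,"rz": 0},{"dx": 0.05,"dy": -0.05,"dz": -0.11,"rx": 0,"ry": 0,"rz": 0},{"dx": 0.11,"dy": -0.05,"dz": -0.17,"rx": 0,"ry": 0,"rz": 0},{"dx": 0.17,"dy": -0.05,"dz": -0.17,"rx": 0,"ry": 0,"rz": 0},{"dx": 0.23,"dy": -0.05,"dz": -0.17,"rx": 0,"ry": 0,"rz": 0},{"dx": 0.23,"dy": -0.05,"dz": -0.17,"rx": 0,"ry": 0,"rz": 0}], gripper=0.7)

```text
t: 15.05
tcp_pos: [0.482, 0.1518, 0.2457]
eef_rot: [0.0, 0.735, 0.678, 0.001]
contact_force: [0.2, 0.1, -0.3]
opening: 0.0647
```

Run:
```python
from h import *
im,d=snap('top','t7');snap('side','s7')
boxes()
plan()
```

```text
box 0.45 c 0.487 -0.353 size 45 40 long yaw 0.014 rgb [85. 79. 77.] z 0.0264 63
shift [0. 0. 0.] turn [ 0.0006 -0.0001 -0.    ] rows 1.0 q [ 0.2  -0.13  1.74 -0.    1.54 -1.29] yaw 1.489 p [0.4818 0.1496 0.2448] F [-0.8 -1.5 -0.2] t 15.2 open 0.0652
```

View pics/t7.png

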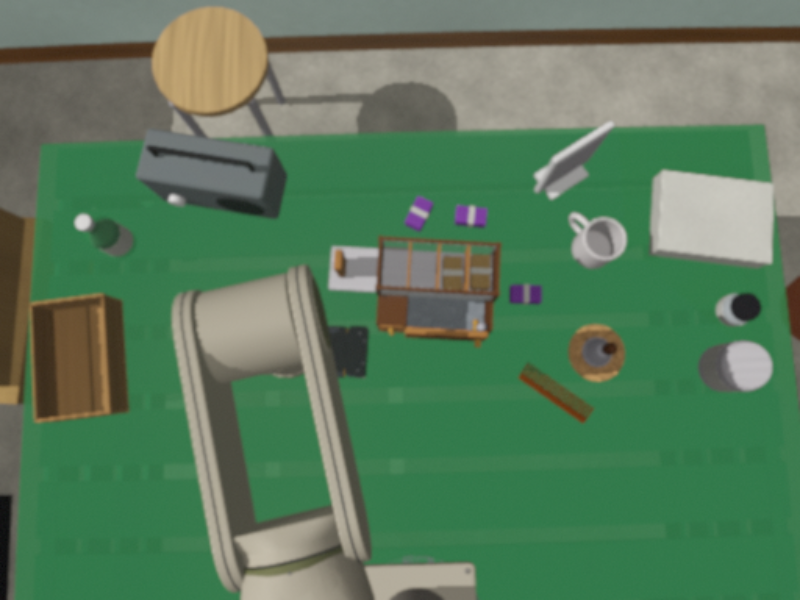

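View pics/s7.png

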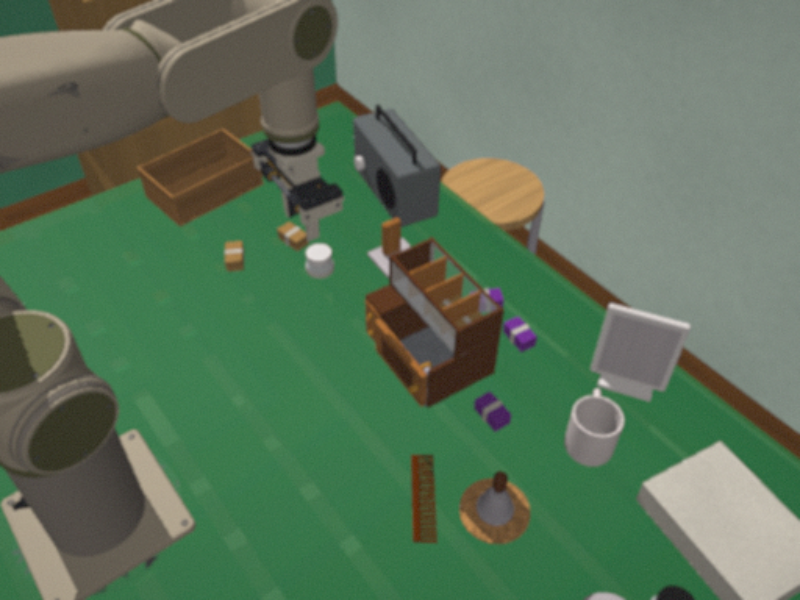

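Run:
```python
from h import *
boxes('side')
plan(.567,.3555,.16,1.744-np.pi/2)
```

```text
box 0.74 c 0.5695 0.3559 size 40 68 long yaw 1.706 rgb [134. 115.  80.] z 0.0279 159
box 0.66 c 0.4394 0.376 size 66 38 long yaw 1.061 rgb [138. 120.  82.] z 0.0282 177
? [246.7, 157.9] 0.65 0.12384161672734906
? [267.4, 314.7] 0.27 0.0037132869620267
shift [0.2134 0.0677 0.0845] turn [4.000e-04 1.000e-04 1.314e+00] rows 8.0 q [ 0.2  -0.13  1.74 -0.    1.54 -1.29] yaw 1.487 p [0.4817 0.1486 0.2445] F [-0.1  0.7  0.6] t 15.25 open 0.0652
```

Request:
drive_tool(series=[{"dx": 0.213,"dy": 0.068,"dz": 0.0,"rx": 0,"ry": 0,"rz": 1.314},{"dx": 0.213,"dy": 0.068,"dz": 0.0,"rx": 0,"ry": 0,"rz": 1.314},{"dx": 0.213,"dy": 0.068,"dz": 0.0,"rx": 0,"ry": 0,"rz": 1.314},{"dx": 0.213,"dy": 0.068,"dz": 0.0,"rx": 0,"ry": 0,"rz": 1.314},{"dx": 0.213,"dy": 0.068,"dz": 0.084,"rx": 0,"ry": 0,"rz": 1.314},{"dx": 0.213,"dy": 0.068,"dz": 0.084,"rx": 0,"ry": 0,"rz": 1.314},{"dx": 0.213,"dy": 0.068,"dz": 0.084,"rx": 0,"ry": 0,"rz": 1.314},{"dx": 0.213,"dy": 0.068,"dz": 0.084,"rx": 0,"ry": 0,"rz": 1.314}])

```text
t: 16.25
tcp_pos: [0.568, 0.3533, 0.16]
eef_rot: [0.0, 0.996, 0.085, -0.0]
contact_force: [0.5, 0.6, 0.3]
opening: 0.065
```

Run:
```python
from h import *
plan(.5675,.3555,.034,1.74-np.pi/2)
```

```text
shift [ 0.     -0.0024  0.126 ] turn [0.0006 0.0009 0.0018] rows 3.0 q [ 0.48  0.36  1.36 -0.    1.42  0.31] yaw 0.171 p [0.568  0.3533 0.16  ] F [0.5 0.6 0.3] t 16.25 open 0.065
```

Request:
drive_tool(series=[{"dx": 0,"dy": -0.002,"dz": 0.05,"rx": 0,"ry": 0,"rz": 0},{"dx": 0,"dy": -0.002,"dz": 0.1,"rx": 0,"ry": 0,"rz": 0},{"dx": 0,"dy": -0.002,"dz": 0.126,"rx": 0,"ry": 0,"rz": 0},{"dx": 0,"dy": -0.002,"dz": 0.126,"rx": 0,"ry": 0,"rz": 0},{"dx": 0,"dy": -0.002,"dz": 0.126,"rx": 0,"ry": 0,"rz": 0},{"dx": 0,"dy": -0.002,"dz": 0.126,"rx": 0,"ry": 0,"rz": 0}])

```text
t: 17.0
tcp_pos: [0.5689, 0.3576, 0.0374]
eef_rot: [-0.001, 0.996, 0.086, 0.002]
contact_force: [-0.2, -0.1, 0.7]
opening: 0.0653
```

Request:
drive_tool(series=[{"dx": 0,"dy": 0,"dz": 0,"rx": 0,"ry": 0,"rz": 0},{"dx": 0,"dy": 0,"dz": 0,"rx": 0,"ry": 0,"rz": 0},{"dx": 0,"dy": 0,"dz": 0,"rx": 0,"ry": 0,"rz": 0},{"dx": 0,"dy": 0,"dz": 0,"rx": 0,"ry": 0,"rz": 0}], gripper=0, grip_force=12)

```text
t: 17.5
tcp_pos: [0.5671, 0.357, 0.0347]
eef_rot: [0.0, 0.996, 0.086, -0.0]
contact_force: [-0.1, -1.3, 1.2]
opening: 0.0337
```

Request:
drive_tool(series=[{"dx": 0,"dy": 0,"dz": -0.03,"rx": 0,"ry": 0,"rz": 0},{"dx": 0,"dy": 0,"dz": -0.08,"rx": 0,"ry": 0,"rz": 0},{"dx": 0,"dy": 0,"dz": -0.14,"rx": 0,"ry": 0,"rz": 0},{"dx": 0,"dy": 0,"dz": -0.2,"rx": 0,"ry": 0,"rz": 0},{"dx": 0,"dy": 0,"dz": -0.24,"rx": 0,"ry": 0,"rz": 0},{"dx": 0,"dy": 0,"dz": -0.24,"rx": 0,"ry": 0,"rz": 0}])

```text
t: 18.25
tcp_pos: [0.569, 0.358, 0.2803]
eef_rot: [-0.002, 0.996, 0.086, 0.004]
contact_force: [-0.2, -0.1, -0.6]
opening: 0.0344
```

Run:
```python
from h import *
snap('side','s8')
p=c2w([[.03,.075,.27]])[0];print(p, c2w([[.03,.025,.27]])[0])
plan(*p,CY)
```

```text
[0.63675492 0.0219032  0.27      ] [ 0.6325359  -0.02791848  0.27      ]
shift [0.0103 0.3424 0.0065] turn [ 0.0015 -0.0041 -1.3143] rows 8.0 q [0.49 0.31 1.21 0.   1.62 0.31] yaw 0.172 p [0.568  0.3575 0.2769] F [-0.6  0.1 -1. ] t 18.3 open 0.0341
```

View pics/s8.png

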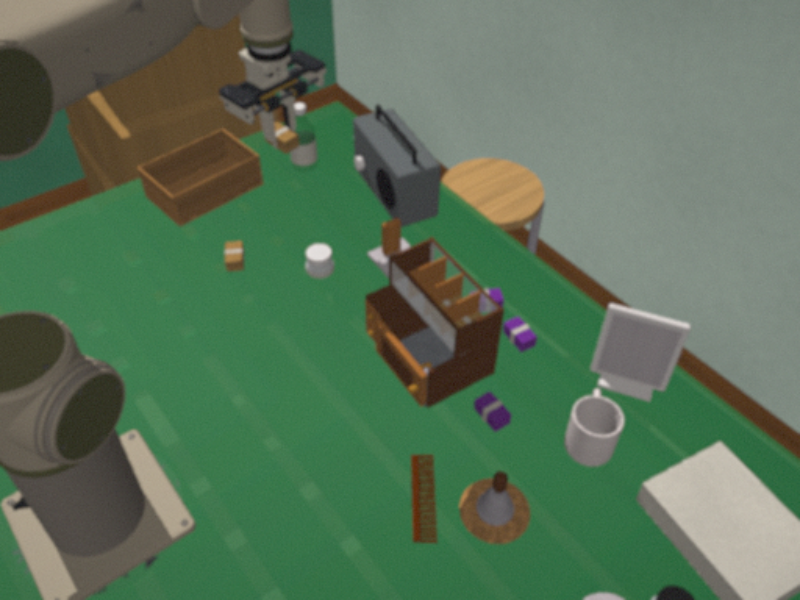

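The box is held at (286,133). I'll carry it over bay4.

Request:
drive_tool(series=[{"dx": 0.01,"dy": 0.342,"dz": 0,"rx": 0,"ry": 0,"rz": -1.314},{"dx": 0.01,"dy": 0.342,"dz": 0,"rx": 0,"ry": 0,"rz": -1.314},{"dx": 0.01,"dy": 0.342,"dz": 0,"rx": 0,"ry": 0,"rz": -1.314},{"dx": 0.01,"dy": 0.342,"dz": 0,"rx": 0,"ry": 0,"rz": -1.314},{"dx": 0.01,"dy": 0.342,"dz": 0,"rx": 0,"ry": 0,"rz": -1.314},{"dx": 0.01,"dy": 0.342,"dz": 0,"rx": 0,"ry": 0,"rz": -1.314},{"dx": 0.01,"dy": 0.342,"dz": 0,"rx": 0,"ry": 0,"rz": -1.314},{"dx": 0.01,"dy": 0.342,"dz": 0,"rx": 0,"ry": 0,"rz": -1.314}])

```text
t: 19.3
tcp_pos: [0.6346, 0.0212, 0.2721]
eef_rot: [-0.001, 0.737, 0.676, -0.001]
contact_force: [-0.2, 0.6, -0.3]
opening: 0.0337
```

Run:
```python
from h import *
p=c2w([[.03,.075,.215]])[0]
plan(*p,CY)
```

```text
shift [0.0009 0.0023 0.0571] turn [-0.0038 -0.     -0.001 ] rows 1.0 q [-0.05  0.22  1.33  0.    1.6  -1.53] yaw 1.485 p [0.6346 0.0212 0.2721] F [-0.2  0.6 -0.3] t 19.3 open 0.0337
```

Request:
drive_tool(series=[{"dx": 0.001,"dy": 0.002,"dz": 0.03,"rx": 0,"ry": 0,"rz": 0},{"dx": 0.001,"dy": 0.002,"dz": 0.055,"rx": 0,"ry": 0,"rz": 0},{"dx": 0.001,"dy": 0.002,"dz": 0.057,"rx": 0,"ry": 0,"rz": 0},{"dx": 0.001,"dy": 0.002,"dz": 0.057,"rx": 0,"ry": 0,"rz": 0}])

```text
t: 19.8
tcp_pos: [0.6375, 0.0231, 0.2178]
eef_rot: [-0.0, 0.737, 0.676, -0.0]
contact_force: [0.5, 0.6, -0.1]
opening: 0.0336
```

Run:
```python
from h import *
for z in(.193,):
  p=c2w([[.03,.075,z]])[0]
  plan(*p,CY)
im,d=snap('side')
im=cv2.resize(im[150:300,190:340,::-1],None,fx=4,fy=4,interpolation=cv2.INTER_CUBIC)
im=cv2.resize(np.load('last_side.npz')['im'][80:230,190:390,::-1],None,fx=4,fy=4,interpolation=cv2.INTER_CUBIC)
cv2.imwrite('pics/s9.png',im)
```

```text
shift [-0.0013 -0.0006  0.0248] turn [-0.0004  0.     -0.001 ] rows 1.0 q [-0.04  0.24  1.4   0.    1.5  -1.53] yaw 1.485 p [0.6375 0.0231 0.2178] F [ 0.5  0.6 -0.1] t 19.8 open 0.0336
```

View pics/s9.png

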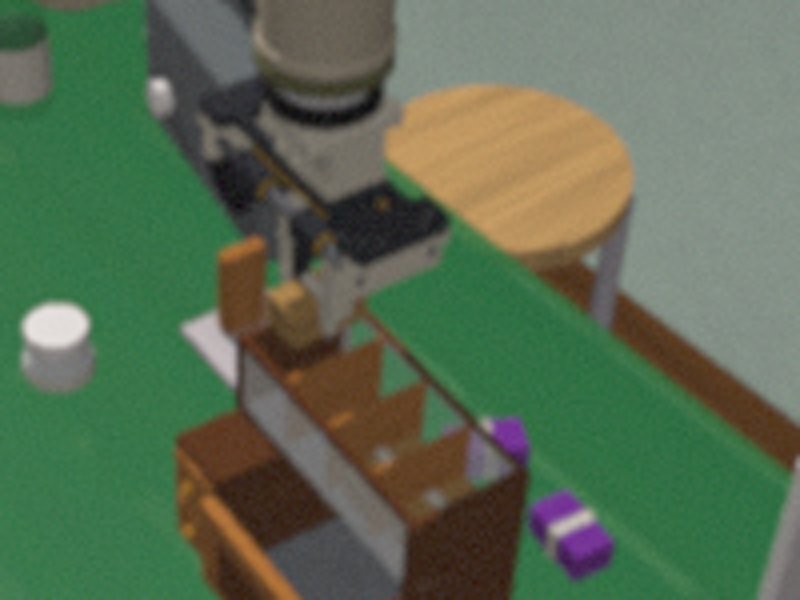

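Request:
drive_tool(series=[{"dx": -0.001,"dy": 0,"dz": 0.012,"rx": 0,"ry": 0,"rz": 0},{"dx": -0.001,"dy": 0,"dz": 0.022,"rx": 0,"ry": 0,"rz": 0},{"dx": -0.001,"dy": 0,"dz": 0.024,"rx": 0,"ry": 0,"rz": 0},{"dx": -0.001,"dy": 0,"dz": 0.024,"rx": 0,"ry": 0,"rz": 0},{"dx": -0.001,"dy": 0,"dz": 0.024,"rx": 0,"ry": 0,"rz": 0}])

```text
t: 20.48
tcp_pos: [0.6377, 0.0216, 0.194]
eef_rot: [0.0, 0.736, 0.676, 0.0]
contact_force: [0.7, 0.2, -0.5]
opening: 0.0339
```

Request:
drive_tool(series=[{"dx": 0,"dy": 0,"dz": 0,"rx": 0,"ry": 0,"rz": 0},{"dx": 0,"dy": 0,"dz": 0,"rx": 0,"ry": 0,"rz": 0},{"dx": 0,"dy": 0,"dz": 0,"rx": 0,"ry": 0,"rz": 0},{"dx": 0,"dy": 0,"dz": -0.05,"rx": 0,"ry": 0,"rz": 0},{"dx": 0,"dy": 0,"dz": -0.1,"rx": 0,"ry": 0,"rz": 0},{"dx": 0,"dy": 0,"dz": -0.1,"rx": 0,"ry": 0,"rz": 0}], gripper=0.7)

```text
t: 21.22
tcp_pos: [0.6399, 0.0215, 0.3001]
eef_rot: [0.003, 0.736, 0.677, 0.003]
contact_force: [0.2, -0.2, -0.5]
opening: 0.0651
```

Run:
```python
from h import *
im,d=snap('side')
im=cv2.resize(np.load('last_side.npz')['im'][80:230,190:390,::-1],None,fx=4,fy=4,interpolation=cv2.INTER_CUBIC)
cv2.imwrite('pics/s10.png',im)
boxes('side')
snap('top')
boxes('top')
plan(.4392,.376,.2,1.045-np.pi/2)
```

```text
box 0.68 c 0.4406 0.3749 size 64 35 long yaw 1.061 rgb [139. 119.  81.] z 0.0285 161
box 0.51 c 0.5195 -0.0709 size 144 11 long yaw 1.546 rgb [102.  70.  40.] z 0.0279 100
? [265.8, 169.3] 0.5 0.13273647568271643
box 0.58 c 0.4391 0.3757 size 59 34 long yaw 1.049 rgb [149. 133.  95.] z 0.0279 235
? [251.6, 172.7] 0.49 0.13432814341155772
shift [ 0.3364 -0.2267  0.0924] turn [-0.0023 -0.0013 -1.1297] rows 7.0 q [-0.05  0.22  1.29 -0.    1.63 -1.53] yaw 1.486 p [0.6368 0.0216 0.2919] F [-0.3  0.3  0.4] t 21.43 open 0.0654
```

View pics/s10.png

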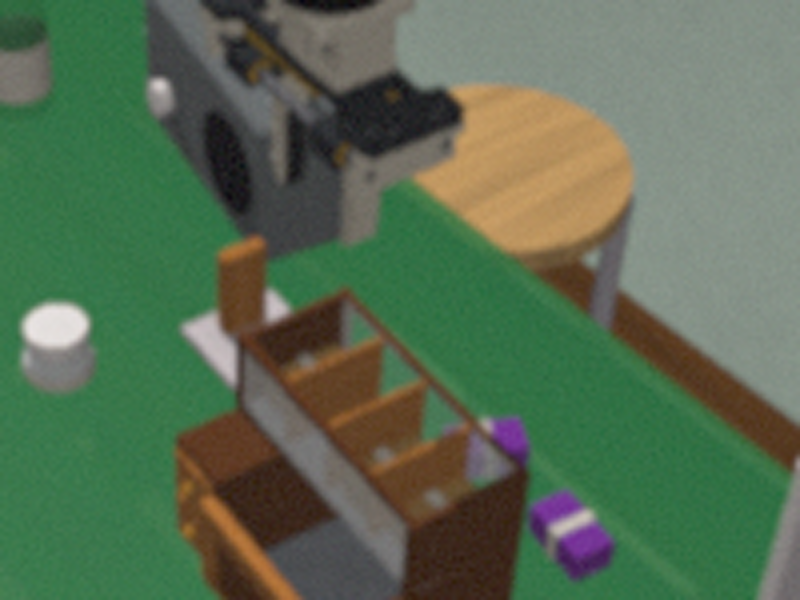

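Request:
drive_tool(series=[{"dx": 0.336,"dy": -0.227,"dz": 0.0,"rx": 0,"ry": 0,"rz": -1.13},{"dx": 0.336,"dy": -0.227,"dz": 0.0,"rx": 0,"ry": 0,"rz": -1.13},{"dx": 0.336,"dy": -0.227,"dz": 0.0,"rx": 0,"ry": 0,"rz": -1.13},{"dx": 0.336,"dy": -0.227,"dz": 0.0,"rx": 0,"ry": 0,"rz": -1.13},{"dx": 0.336,"dy": -0.227,"dz": 0.09,"rx": 0,"ry": 0,"rz": -1.13},{"dx": 0.336,"dy": -0.227,"dz": 0.09,"rx": 0,"ry": 0,"rz": -1.13},{"dx": 0.336,"dy": -0.227,"dz": 0.09,"rx": 0,"ry": 0,"rz": -1.13},{"dx": 0.336,"dy": -0.227,"dz": 0.09,"rx": 0,"ry": 0,"rz": -1.13}])

```text
t: 22.42
tcp_pos: [0.4355, 0.3765, 0.1985]
eef_rot: [-0.003, 0.258, 0.966, -0.003]
contact_force: [0.3, -0.3, 0.2]
opening: 0.0653
```

Run:
```python
from h import *
snap('side');boxes('side')
plan(.4393,.376,.034,1.048-np.pi/2)
```

```text
box 0.77 c 0.4397 0.3763 size 63 38 long yaw 1.097 rgb [142. 120.  83.] z 0.0286 162
? [268.2, 168.4] 0.55 0.13401786501607643
shift [0.     0.0014 0.1682] turn [-0.0029 -0.0008 -0.0017] rows 3.0 q [ 0.62  0.09  1.6  -0.    1.46 -2.  ] yaw 2.617 p [0.439  0.3751 0.2022] F [ 0.6 -0.3  0.6] t 22.52 open 0.0652
```

Request:
drive_tool(series=[{"dx": 0,"dy": 0.001,"dz": 0.06,"rx": 0,"ry": 0,"rz": 0},{"dx": 0,"dy": 0.001,"dz": 0.11,"rx": 0,"ry": 0,"rz": 0},{"dx": 0,"dy": 0.001,"dz": 0.15,"rx": 0,"ry": 0,"rz": 0},{"dx": 0,"dy": 0.001,"dz": 0.168,"rx": 0,"ry": 0,"rz": 0},{"dx": 0,"dy": 0.001,"dz": 0.168,"rx": 0,"ry": 0,"rz": 0},{"dx": 0,"dy": 0.001,"dz": 0.168,"rx": 0,"ry": 0,"rz": 0}])

```text
t: 23.28
tcp_pos: [0.442, 0.3772, 0.0379]
eef_rot: [0.001, 0.26, 0.966, 0.001]
contact_force: [-0.1, -0.3, -0.1]
opening: 0.0648
```

Request:
drive_tool(series=[{"dx": 0,"dy": 0,"dz": 0,"rx": 0,"ry": 0,"rz": 0},{"dx": 0,"dy": 0,"dz": 0,"rx": 0,"ry": 0,"rz": 0},{"dx": 0,"dy": 0,"dz": 0,"rx": 0,"ry": 0,"rz": 0},{"dx": 0,"dy": 0,"dz": 0,"rx": 0,"ry": 0,"rz": 0}], gripper=0)

```text
t: 23.78
tcp_pos: [0.4403, 0.3766, 0.0359]
eef_rot: [0.0, 0.26, 0.966, 0.0]
contact_force: [-0.1, -0.4, 2.2]
opening: 0.0338
```

Request:
drive_tool(series=[{"dx": 0,"dy": 0,"dz": -0.03,"rx": 0,"ry": 0,"rz": 0},{"dx": 0,"dy": 0,"dz": -0.08,"rx": 0,"ry": 0,"rz": 0},{"dx": 0,"dy": 0,"dz": -0.14,"rx": 0,"ry": 0,"rz": 0},{"dx": 0,"dy": 0,"dz": -0.2,"rx": 0,"ry": 0,"rz": 0},{"dx": 0,"dy": 0,"dz": -0.24,"rx": 0,"ry": 0,"rz": 0},{"dx": 0,"dy": 0,"dz": -0.24,"rx": 0,"ry": 0,"rz": 0}])

```text
t: 24.52
tcp_pos: [0.4419, 0.3777, 0.2805]
eef_rot: [0.003, 0.26, 0.966, 0.003]
contact_force: [0.1, -0.7, -1.0]
opening: 0.0339
```

Run:
```python
from h import *
snap('side','s11')
plan(*c2w([[.03,.025,.275]])[0],CY)
```

```text
shift [-0.3689 -0.2542  0.0021] turn [ 3.6000e-03 -5.0000e-04  1.1297e+00] rows 8.0 q [ 0.62  0.06  1.49 -0.    1.59 -2.  ] yaw 2.616 p [0.441  0.377  0.2774] F [-0.1 -0.3 -1.3] t 24.57 open 0.0337
```

View pics/s11.png

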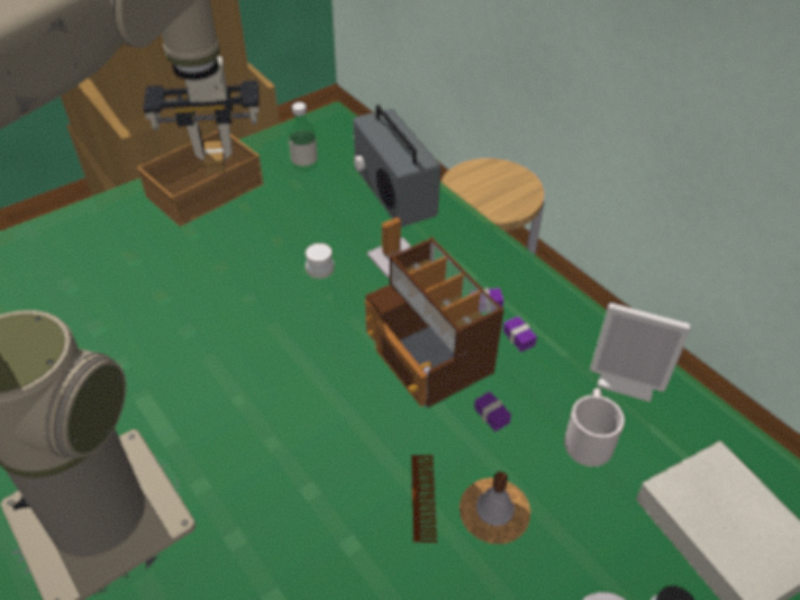

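Request:
drive_tool(series=[{"dx": -0.369,"dy": -0.254,"dz": 0,"rx": 0,"ry": 0,"rz": 1.13},{"dx": -0.369,"dy": -0.254,"dz": 0,"rx": 0,"ry": 0,"rz": 1.13},{"dx": -0.369,"dy": -0.254,"dz": 0,"rx": 0,"ry": 0,"rz": 1.13},{"dx": -0.369,"dy": -0.254,"dz": 0,"rx": 0,"ry": 0,"rz": 1.13},{"dx": -0.369,"dy": -0.254,"dz": 0,"rx": 0,"ry": 0,"rz": 1.13},{"dx": -0.369,"dy": -0.254,"dz": 0,"rx": 0,"ry": 0,"rz": 1.13},{"dx": -0.369,"dy": -0.254,"dz": 0,"rx": 0,"ry": 0,"rz": 1.13},{"dx": -0.369,"dy": -0.254,"dz": 0,"rx": 0,"ry": 0,"rz": 1.13}])

```text
t: 25.58
tcp_pos: [0.6317, -0.0323, 0.2721]
eef_rot: [-0.002, 0.738, 0.675, -0.002]
contact_force: [-1.1, 0.1, -0.7]
opening: 0.0338
```

Run:
```python
from h import *
plan(*c2w([[.03,.025,.215]])[0],CY)
```

```text
shift [0.0045 0.0007 0.0571] turn [-0.0047  0.0006 -0.0048] rows 1.0 q [-0.13  0.21  1.34 -0.    1.6  -1.61] yaw 1.482 p [ 0.6317 -0.0323  0.2721] F [-1.1  0.1 -0.7] t 25.57 open 0.0338
```

Request:
drive_tool(series=[{"dx": 0.002,"dy": 0.001,"dz": 0.03,"rx": 0,"ry": 0,"rz": -0.003},{"dx": 0.002,"dy": 0.001,"dz": 0.052,"rx": 0,"ry": 0,"rz": -0.003},{"dx": 0.002,"dy": 0.001,"dz": 0.057,"rx": 0,"ry": 0,"rz": -0.003},{"dx": 0.002,"dy": 0.001,"dz": 0.057,"rx": 0,"ry": 0,"rz": -0.003},{"dx": 0.002,"dy": 0.001,"dz": 0.057,"rx": 0,"ry": 0,"rz": -0.003}])

```text
t: 26.2
tcp_pos: [0.6337, -0.0262, 0.2198]
eef_rot: [0.001, 0.735, 0.678, 0.001]
contact_force: [-1.3, -0.3, -0.0]
opening: 0.0338
```

Run:
```python
from h import *
plan(*c2w([[.03,.025,.193]])[0],CY)
```

```text
shift [-0.0018 -0.001   0.0268] turn [0.0016 0.     0.0031] rows 1.0 q [-0.12  0.23  1.41  0.    1.5  -1.61] yaw 1.489 p [ 0.6337 -0.0262  0.2198] F [-1.3 -0.3 -0. ] t 26.2 open 0.0338
```

Request:
drive_tool(series=[{"dx": -0.001,"dy": -0.001,"dz": 0.012,"rx": 0,"ry": 0,"rz": 0.002},{"dx": -0.001,"dy": -0.001,"dz": 0.022,"rx": 0,"ry": 0,"rz": 0.002},{"dx": -0.001,"dy": -0.001,"dz": 0.025,"rx": 0,"ry": 0,"rz": 0.002},{"dx": -0.001,"dy": -0.001,"dz": 0.025,"rx": 0,"ry": 0,"rz": 0.002},{"dx": -0.001,"dy": -0.001,"dz": 0.025,"rx": 0,"ry": 0,"rz": 0.002}])

```text
t: 26.82
tcp_pos: [0.6323, -0.0274, 0.194]
eef_rot: [0.0, 0.736, 0.677, 0.0]
contact_force: [1.3, 0.0, -0.0]
opening: 0.0339
```

Run:
```python
from h import *
plan(*c2w([[.03,.025,.193]])[0],CY)
```

```text
shift [-0.0005  0.0002  0.001 ] turn [0.0006 0.     0.0006] rows 1.0 q [-0.12  0.24  1.44 -0.    1.46 -1.61] yaw 1.487 p [ 0.6323 -0.0274  0.194 ] F [ 1.3  0.  -0. ] t 26.82 open 0.0339
```

Request:
drive_tool(series=[{"dx": 0,"dy": 0,"dz": 0,"rx": 0,"ry": 0,"rz": 0},{"dx": 0,"dy": 0,"dz": 0,"rx": 0,"ry": 0,"rz": 0},{"dx": 0,"dy": 0,"dz": 0,"rx": 0,"ry": 0,"rz": 0},{"dx": 0,"dy": 0,"dz": -0.05,"rx": 0,"ry": 0,"rz": 0},{"dx": 0,"dy": 0,"dz": -0.1,"rx": 0,"ry": 0,"rz": 0},{"dx": 0.06,"dy": 0,"dz": -0.1,"rx": 0,"ry": 0,"rz": 0},{"dx": 0.12,"dy": 0,"dz": -0.1,"rx": 0,"ry": 0,"rz": 0},{"dx": 0.195,"dy": 0,"dz": -0.1,"rx": 0,"ry": 0,"rz": 0}], gripper=0.7)

```text
t: 27.82
tcp_pos: [0.6475, 0.1559, 0.294]
eef_rot: [0.0, 0.736, 0.677, 0.0]
contact_force: [0.8, -0.3, -0.4]
opening: 0.065
```

Run:
```python
from h import *
im,d=snap('side')
im=cv2.resize(im[80:230,190:390,::-1],None,fx=4,fy=4,interpolation=cv2.INTER_CUBIC)
cv2.imwrite('pics/s12.png',im)
im,d=snap('top','t12')
P,u,v=cloud('top',d); Q=w2c(P)
for y in(-.075,-.025,.025,.075):
    k=(abs(Q[:,1]-y)<.012)&(abs(Q[:,0]-.03)<.03)&(Q[:,2]<.165);print(y,k.sum(),np.percentile(Q[k][:,2],[5,25,50,75,95]).round(3) if k.sum() else '')
print(w2c([ctrl.state()['tcp_pos']]))
plan(*c2w([[.03,.17,.27]])[0],CY)
```

```text
-0.075 205 [0.11  0.133 0.134 0.136 0.137]
-0.025 178 [0.13  0.133 0.134 0.136 0.138]
0.025 189 [0.131 0.133 0.134 0.136 0.138]
0.075 197 [0.125 0.133 0.134 0.136 0.138]
[[0.02817629 0.21441206 0.29329235]]
shift [-0.0445  0.0015  0.0232] turn [-0.0006 -0.0022  0.0068] rows 1.0 q [ 0.17  0.3   1.2   0.    1.65 -1.33] yaw 1.493 p [0.6467 0.161  0.2933] F [ 0.9 -1.7 -0.7] t 27.93 open 0.0651
```

View pics/s12.png

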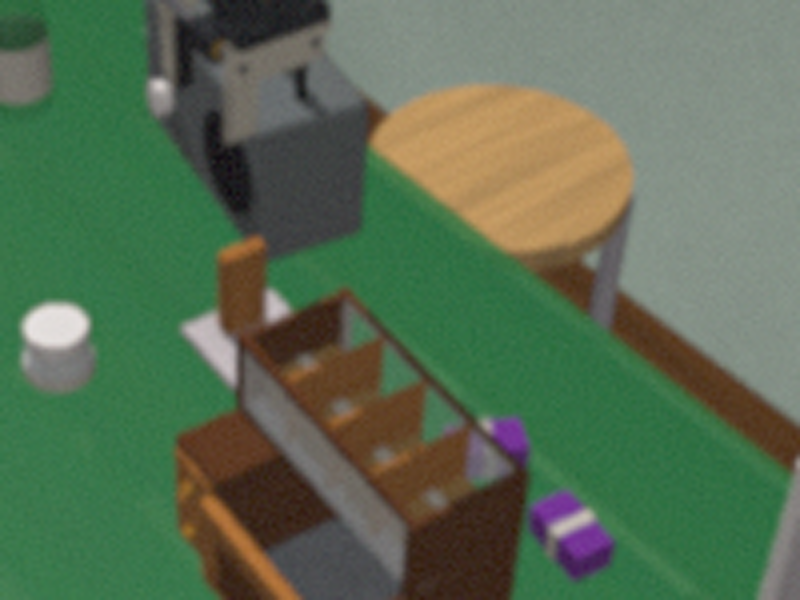

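View pics/t12.png

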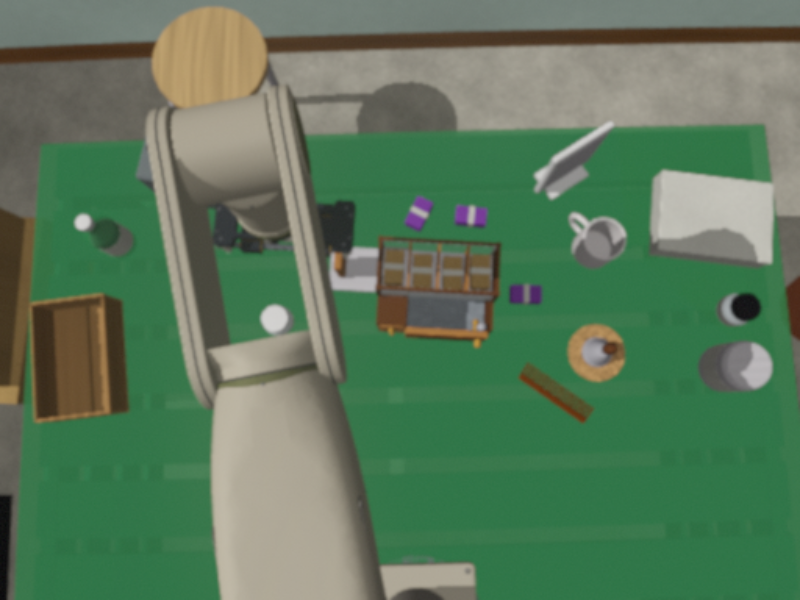

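Run:
```python
from h import *
f=np.load('last_top.npz'); r=ctrl.cut_out('door','top')[0]
P,u,v=cloud('top',f['d'],r['mask']);Q=w2c(P)
k=(abs(Q[:,2]-.088)<.006)&(Q[:,0]<-.06)&(Q[:,0]>-.085)&(Q[:,1]>-.09)&(Q[:,1]<.045)
A=np.polyfit(Q[k][:,1],Q[k][:,0],1);print(A,k.sum())
im=cv2.resize(f['im'][:,:,::-1],None,fx=3,fy=3,interpolation=cv2.INTER_CUBIC)
for th,c in((0,(0,0,255)),(.06,(255,0,0))):
    d=np.array([-np.sin(th),-np.cos(th)]);n=np.array([-np.cos(th),np.sin(th)]);h=np.array([-.067,.052])
    q=[h,h+.15*d,h+.15*d+.012*n,h+.012*n]
    q=c2w([[*p,.088] for p in q]); cv2.polylines(im,[((proj('top',q)+.5)*3).astype(np.int32)],True,c,1)
cv2.imwrite('pics/door.png',cv2.resize(im[540:700,680:980],None,fx=2.5,fy=2.5))
```

```text
[ 0.00193586 -0.073739  ] 196
```

View pics/door.png

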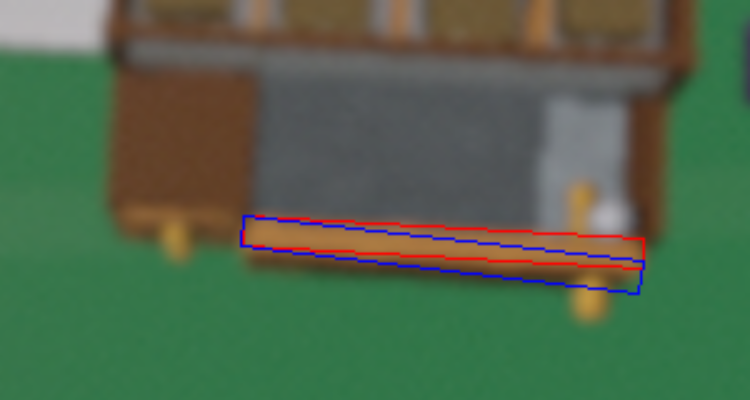

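Request:
drive_tool(series=[{"dx": -0.0455,"dy": 0.0015,"dz": 0.0,"rx": 0,"ry": 0,"rz": 0.005},{"dx": -0.0455,"dy": 0.0015,"dz": 0.04,"rx": 0,"ry": 0,"rz": 0.005},{"dx": -0.0455,"dy": 0.0015,"dz": 0.06,"rx": 0,"ry": 0,"rz": 0.005},{"dx": -0.0455,"dy": 0.0015,"dz": 0.06,"rx": 0,"ry": 0,"rz": 0.005}], gripper=0.5)

```text
t: 28.48
tcp_pos: [0.6437, 0.1084, 0.2312]
eef_rot: [-0.001, 0.738, 0.675, -0.002]
contact_force: [-0.7, 0.6, 0.1]
opening: 0.0463
```

Run:
```python
from h import *
plan(*c2w([[.03,.1695,.16]])[0],CY)
im,d=snap('side')
im=cv2.resize(im[80:230,190:390,::-1],None,fx=4,fy=4,interpolation=cv2.INTER_CUBIC)
cv2.imwrite('pics/s13.png',im)
```

```text
shift [0.0078 0.0006 0.0712] turn [-0.0045  0.0009 -0.0048] rows 2.0 q [ 0.09  0.28  1.33 -0.    1.54 -1.39] yaw 1.481 p [0.6437 0.1084 0.2312] F [-0.7  0.6  0.1] t 28.48 open 0.0463
```

View pics/s13.png

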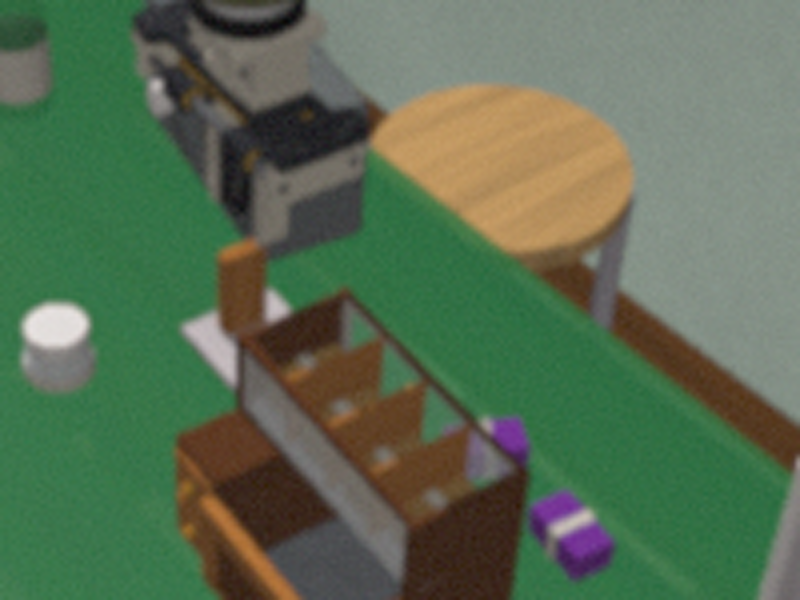

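Run:
```python
from h import *
plan(*c2w([[.03,.1695,.16]])[0],CY)
s=ctrl.state()['tcp_pos']; 
for p in (s, s-[0,0,.019], c2w([[.03,.17,.18]])[0]): print(p,(proj('side',[p])[0]-[190,80])*4)
```

```text
shift [ 0.0073 -0.0004  0.0732] turn [-0.0017  0.0003 -0.0045] rows 2.0 q [ 0.09  0.28  1.33 -0.    1.54 -1.39] yaw 1.482 p [0.6446 0.1088 0.2332] F [0.1 0.8 1.6] t 28.52 open 0.0467
[0.64464421 0.10877378 0.23315588] [247.02202824 194.29621483]
[0.64464421 0.10877378 0.21415588] [246.95362024 215.55036336]
[0.64477105 0.11656439 0.18      ] [240.36522353 246.8614916 ]
```

Consistent: the tool is above the handle. I'll lower with a 7 mm shift.

Request:
drive_tool(series=[{"dx": 0.007,"dy": 0,"dz": 0.01,"rx": 0,"ry": 0,"rz": -0.004},{"dx": 0.007,"dy": 0,"dz": 0.03,"rx": 0,"ry": 0,"rz": -0.004},{"dx": 0.007,"dy": 0,"dz": 0.055,"rx": 0,"ry": 0,"rz": -0.004},{"dx": 0.007,"dy": 0,"dz": 0.073,"rx": 0,"ry": 0,"rz": -0.004},{"dx": 0.007,"dy": 0,"dz": 0.073,"rx": 0,"ry": 0,"rz": -0.004},{"dx": 0.007,"dy": 0,"dz": 0.073,"rx": 0,"ry": 0,"rz": -0.004}])

```text
t: 29.28
tcp_pos: [0.6461, 0.116, 0.1614]
eef_rot: [0.0, 0.736, 0.677, 0.0]
contact_force: [0.1, 0.0, 0.6]
opening: 0.0464
```

Run:
```python
from h import *
plan(*c2w([[.03,.1695,.16]])[0],CY)
```

```text
shift [-0.0001 -0.0014  0.0014] turn [ 0.0009 -0.0001 -0.0003] rows 1.0 q [ 0.1   0.32  1.41 -0.    1.41 -1.39] yaw 1.486 p [0.6461 0.116  0.1614] F [0.1 0.  0.6] t 29.27 open 0.0464
```

Request:
drive_tool(series=[{"dx": 0,"dy": 0,"dz": 0,"rx": 0,"ry": 0,"rz": 0},{"dx": 0,"dy": 0,"dz": 0,"rx": 0,"ry": 0,"rz": 0},{"dx": 0,"dy": 0,"dz": 0,"rx": 0,"ry": 0,"rz": 0},{"dx": 0,"dy": 0,"dz": 0,"rx": 0,"ry": 0,"rz": 0}], gripper=0, grip_force=20)

```text
t: 29.78
tcp_pos: [0.6458, 0.1159, 0.1609]
eef_rot: [0.0, 0.736, 0.676, 0.0]
contact_force: [-0.6, 0.5, 1.2]
opening: 0.0138
```

Run:
```python
from h import *
print(w2c([ctrl.state()['tcp_pos']]))
plan(*c2w([[.03,.279,.16]])[0],CY)
```

```text
[[0.03106951 0.16944092 0.16086323]]
shift [ 0.1096 -0.0011  0.0009] turn [ 0.0003  0.     -0.0003] rows 2.0 q [ 0.1   0.32  1.41 -0.    1.41 -1.39] yaw 1.486 p [0.6458 0.1159 0.1609] F [-0.6  0.5  1.2] t 29.77 open 0.0138
```

Request:
drive_tool(series=[{"dx": 0.01,"dy": 0,"dz": 0,"rx": 0,"ry": 0,"rz": 0},{"dx": 0.025,"dy": 0,"dz": 0,"rx": 0,"ry": 0,"rz": 0},{"dx": 0.04,"dy": 0,"dz": 0,"rx": 0,"ry": 0,"rz": 0},{"dx": 0.055,"dy": 0,"dz": 0,"rx": 0,"ry": 0,"rz": 0},{"dx": 0.07,"dy": 0,"dz": 0,"rx": 0,"ry": 0,"rz": 0},{"dx": 0.085,"dy": 0,"dz": 0,"rx": 0,"ry": 0,"rz": 0},{"dx": 0.096,"dy": 0,"dz": 0,"rx": 0,"ry": 0,"rz": 0},{"dx": 0.1,"dy": 0,"dz": 0,"rx": 0,"ry": 0,"rz": 0}])

```text
t: 30.78
tcp_pos: [0.6543, 0.2167, 0.1609]
eef_rot: [0.0, 0.736, 0.677, 0.0]
contact_force: [-1.8, -1.5, 5.1]
opening: 0.014
```

```bash
cat > bays.py <<'E'
from h import *
import sys
print('tcp chest',w2c([ctrl.state()['tcp_pos']]))
im,d=snap('top')
P,u,v=cloud('top',d); Q=w2c(P)
for y in(-.075,-.025,.025,.075):
    k=(abs(Q[:,1]-y)<.012)&(abs(Q[:,0]-.03)<.03)&(Q[:,2]<.165);print(y,k.sum(),np.percentile(Q[k][:,2],[5,25,50,75,95]).round(3) if k.sum() else '')
cv2.imwrite('pics/%s_t.png'%sys.argv[1],cv2.resize(im[120:270,190:390,::-1],None,fx=4,fy=4,interpolation=cv2.INTER_CUBIC))
im,d=snap('side')
cv2.imwrite('pics/%s_s.png'%sys.argv[1],cv2.resize(im[110:260,190:390,::-1],None,fx=4,fy=4,interpolation=cv2.INTER_CUBIC))
E
python3 bays.py g1
```

```text
tcp chest [[0.03103321 0.27058454 0.1608792 ]]
-0.075 118 [0.029 0.032 0.036 0.039 0.042]
-0.025 114 [0.001 0.023 0.033 0.039 0.045]
0.025 189 [0.129 0.133 0.134 0.136 0.138]
0.075 202 [0.115 0.132 0.134 0.136 0.138]
```

View pics/g1_t.png

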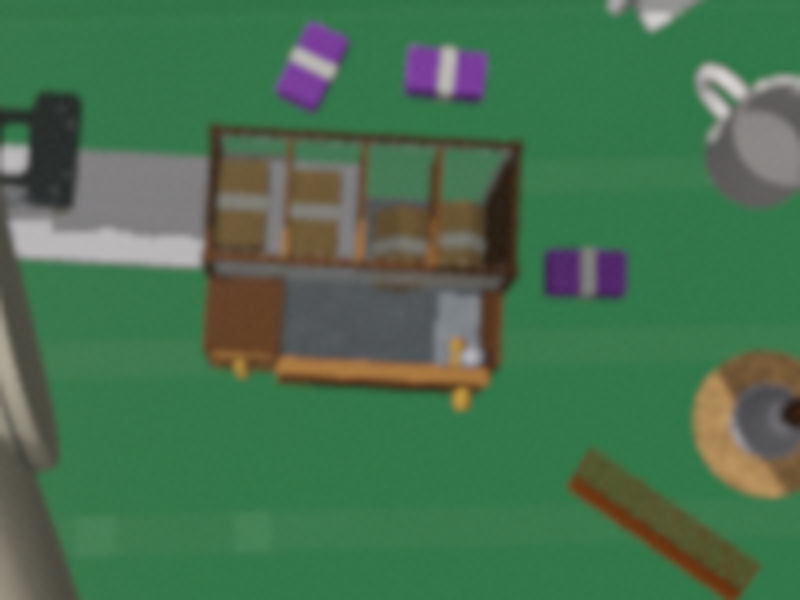

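View pics/g1_s.png

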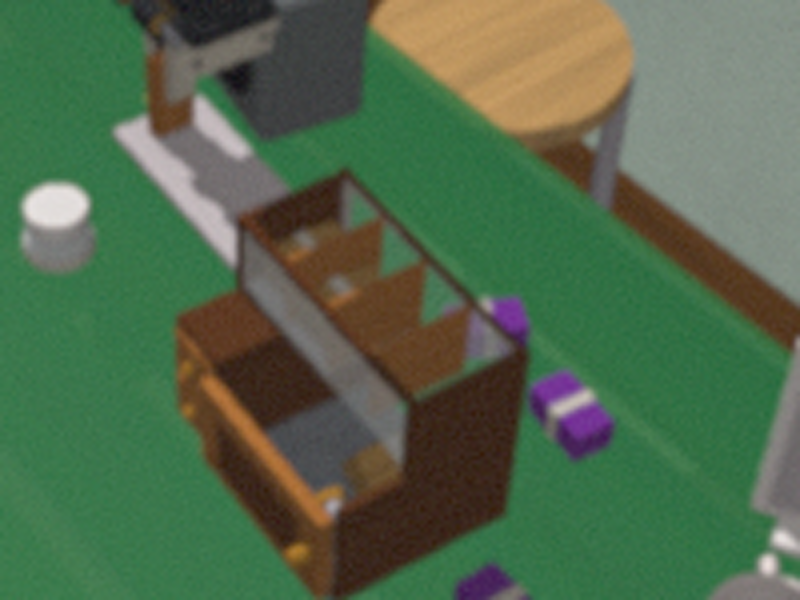

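Both old boxes are down (tops about 35 mm) and the new ones are still up. After a short wait I'll push the gate home.

Request:
drive_tool(series=[{"dx": 0,"dy": 0,"dz": 0,"rx": 0,"ry": 0,"rz": 0},{"dx": 0,"dy": 0,"dz": 0,"rx": 0,"ry": 0,"rz": 0},{"dx": 0,"dy": 0,"dz": 0,"rx": 0,"ry": 0,"rz": 0},{"dx": 0,"dy": 0,"dz": 0,"rx": 0,"ry": 0,"rz": 0}])

```text
t: 31.38
tcp_pos: [0.6542, 0.2159, 0.1609]
eef_rot: [-0.0, 0.736, 0.676, 0.0]
contact_force: [-1.0, 2.1, 5.8]
opening: 0.0137
```

Request:
drive_tool(series=[{"dx": -0.01,"dy": 0,"dz": 0,"rx": 0,"ry": 0,"rz": 0},{"dx": -0.025,"dy": 0,"dz": 0,"rx": 0,"ry": 0,"rz": 0},{"dx": -0.04,"dy": 0,"dz": 0,"rx": 0,"ry": 0,"rz": 0},{"dx": -0.055,"dy": 0,"dz": 0,"rx": 0,"ry": 0,"rz": 0},{"dx": -0.07,"dy": 0,"dz": 0,"rx": 0,"ry": 0,"rz": 0},{"dx": -0.085,"dy": 0,"dz": 0,"rx": 0,"ry": 0,"rz": 0},{"dx": -0.094,"dy": 0,"dz": 0,"rx": 0,"ry": 0,"rz": 0},{"dx": -0.098,"dy": 0,"dz": 0,"rx": 0,"ry": 0,"rz": 0}])

```text
t: 32.38
tcp_pos: [0.6459, 0.1169, 0.1609]
eef_rot: [-0.0, 0.737, 0.676, 0.0]
contact_force: [-0.5, 2.4, 5.1]
opening: 0.0138
```

```bash
python3 bays.py g2; python3 -c "
from h import *
plan(*c2w([[.031,.1694,.161]])[0],CY)"
```

```text
tcp chest [[0.03107829 0.17041393 0.1608601 ]]
-0.075 179 [0.103 0.105 0.106 0.108 0.111]
-0.025 172 [0.103 0.105 0.106 0.108 0.11 ]
0.025 190 [0.103 0.133 0.134 0.136 0.138]
0.075 167 [0.118 0.132 0.134 0.136 0.138]
shift [-0.0007 -0.0001 -0.0001] turn [ 0.0002  0.0005 -0.0014] rows 1.0 q [ 0.1   0.32  1.41 -0.    1.41 -1.38] yaw 1.485 p [0.6459 0.1165 0.1609] F [-1.  -1.9  5.5] t 32.48 open 0.0141
```

Request:
drive_tool(series=[{"dx": -0.001,"dy": 0,"dz": 0,"rx": 0,"ry": 0,"rz": 0},{"dx": -0.002,"dy": 0,"dz": 0,"rx": 0,"ry": 0,"rz": 0},{"dx": -0.002,"dy": 0,"dz": 0,"rx": 0,"ry": 0,"rz": 0}])

```text
t: 32.85
tcp_pos: [0.6458, 0.1156, 0.1609]
eef_rot: [-0.0, 0.737, 0.676, 0.0]
contact_force: [-0.2, 2.3, 5.2]
opening: 0.0138
```

Gate is back at its starting y (0.1156 vs 0.1159). I'll release and lift straight up.

Request:
drive_tool(series=[{"dx": 0,"dy": 0,"dz": 0,"rx": 0,"ry": 0,"rz": 0},{"dx": 0,"dy": 0,"dz": 0,"rx": 0,"ry": 0,"rz": 0},{"dx": 0,"dy": 0,"dz": 0,"rx": 0,"ry": 0,"rz": 0},{"dx": 0,"dy": 0,"dz": -0.03,"rx": 0,"ry": 0,"rz": 0},{"dx": 0,"dy": 0,"dz": -0.08,"rx": 0,"ry": 0,"rz": 0},{"dx": 0.05,"dy": -0.03,"dz": -0.12,"rx": 0,"ry": 0,"rz": 0},{"dx": 0.1,"dy": -0.05,"dz": -0.12,"rx": 0,"ry": 0,"rz": 0},{"dx": 0.15,"dy": -0.05,"dz": -0.12,"rx": 0,"ry": 0,"rz": 0}], gripper=0.45)

```text
t: 33.85
tcp_pos: [0.608, 0.2715, 0.2826]
eef_rot: [0.0, 0.736, 0.677, 0.001]
contact_force: [0.0, 0.1, -0.2]
opening: 0.0422
```

```bash
python3 bays.py g3
python3 - <<'E'
from h import *
f=np.load('last_top.npz');P,u,v=cloud('top',f['d']);Q=w2c(P)
h=(abs(Q[:,0]-.03)<.05)&(Q[:,1]>.13)&(Q[:,1]<.21)&(Q[:,2]>.168)&(Q[:,2]<.19);print('handle chest',Q[h].mean(0),h.sum())
f=np.load('last_side.npz');r=ctrl.cut_out('bell','side')[0]
P,u,v=cloud('side',f['d'],r['mask']);k=P[:,2]>.07;print('bell handle',P[k].mean(0),P[:,2].max())
snap('side','s14')
E
```

```text
tcp chest [[-0.01973885  0.32130281  0.28258417]]
-0.075 180 [0.102 0.105 0.106 0.108 0.11 ]
-0.025 174 [0.102 0.105 0.106 0.108 0.109]
0.025 184 [0.107 0.132 0.134 0.136 0.138]
0.075 188 [0.115 0.132 0.134 0.136 0.139]
handle chest [0.02915586 0.16873099 0.17921034] 79
bell handle [ 0.52272251 -0.0761415   0.08262972] 0.09270489618050211
```

View pics/g3_t.png

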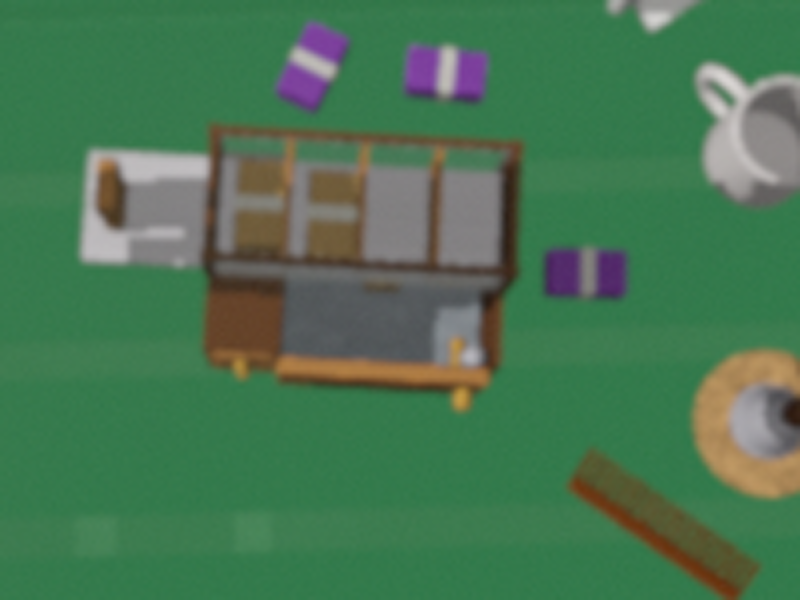

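View pics/s14.png

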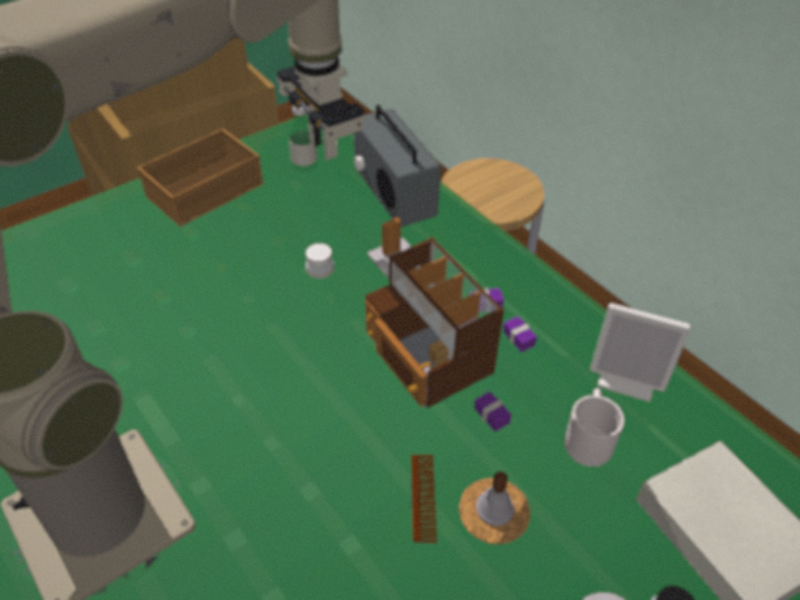

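View pics/g3_s.png

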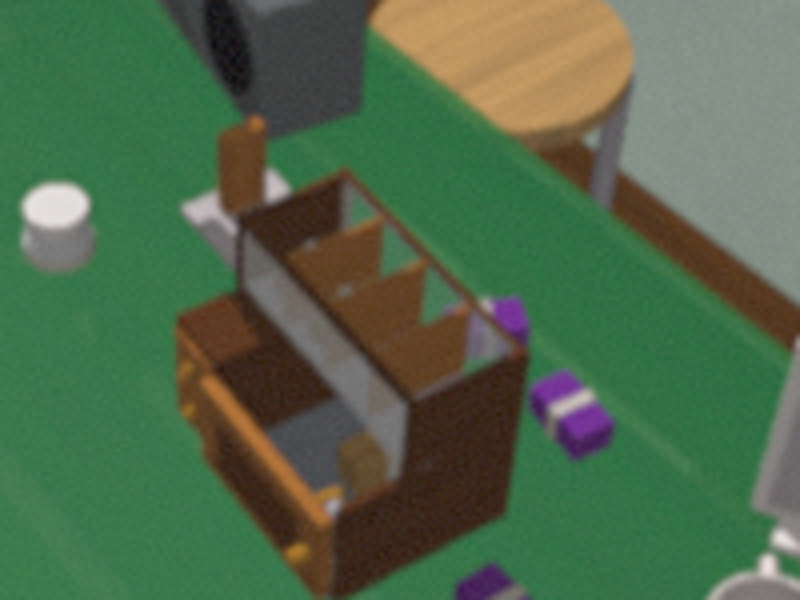

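View pics/g2_s.png

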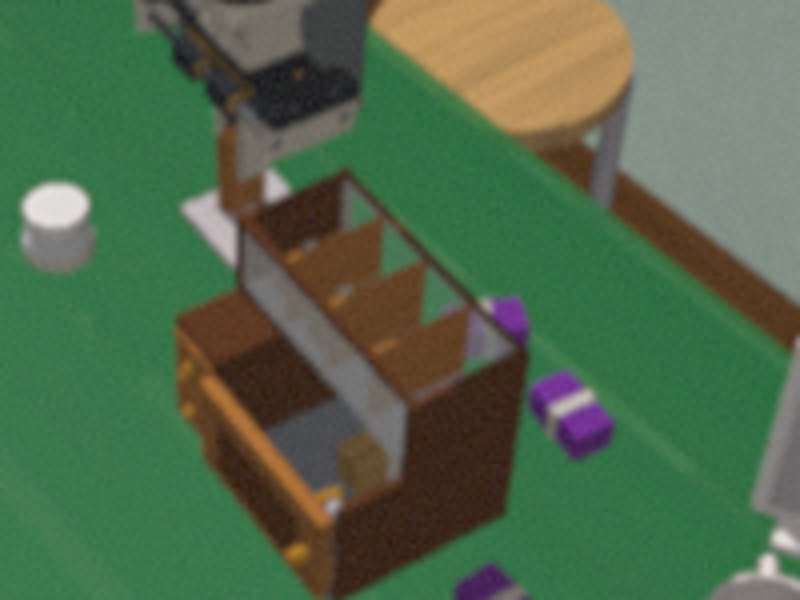

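Run:
```python
from h import *
f=np.load('last_side.npz');m=np.zeros((384,512),bool);m[110+108:110+123,190+86:190+96]=1
P,u,v=cloud('side',f['d'],m);Q=w2c(P);k=(Q[:,0]<.03)&(Q[:,0]>-.06)
print(np.percentile(Q[k],[2,25,50,75,98],axis=0).round(3))
r=ctrl.find_in('bell','side');print([(x['point'],x['confidence']) for x in r])
snap('top')
r=ctrl.cut_out('bell','top')
for x in r:
    P,u,v=cloud('top',np.load('last_top.npz')['d'],x['mask']);print(x['confidence'],x['point'],P.mean(0),P[:,2].max(),P[P[:,2]>.085].mean(0))
for t,p in(('mug',(379.5,159.1)),('comb',(357.4,251.2)),('cream',(180.1,202.9))):
    print(t,p,[(np.round(x['point'],1),round(x['confidence'],2)) for x in ctrl.pinpoint(t,'top')[:1]])
print(ctrl.state()['contact_force'])
```

```text
[[-0.016 -0.074 -0.   ]
 [-0.002 -0.037  0.016]
 [ 0.006 -0.031  0.03 ]
 [ 0.014 -0.021  0.033]
 [ 0.024  0.015  0.11 ]]
[([319.9, 322.1], 0.64)]
0.72 [382.2, 222.5] [ 0.48639998 -0.35006225  0.04171968] 0.10828970471220305 [ 0.4866549  -0.35524123  0.09908433]
mug (379.5, 159.1) [(array([380.4, 158.4]), 0.72)]
comb (357.4, 251.2) [(array([356.6, 248.8]), 0.9)]
cream (180.1, 202.9) [(array([181. , 203.8]), 0.77)]
[-0.46532464  0.52981482 -0.38683228]
```

```bash
python3 -c "
from h import *
print(ctrl.hand_in())"
```

```text
the job is handed in; nothing more can be done
None
```

I moved the bell onto the coaster and pressed the door shut past its catch. Both loose boxes went into the bays nearest the handle, one in each. I then drew the gate about 0.10 m, so the two old boxes dropped, pushed it home, released it and handed the job in at about 34 s. No verdict was reported.

My last checks:
- **Bell:** it stands upright, about 5 mm from the coaster's centre.
- **Door:** it read about 0.002 rad from shut just before I drew the gate. I did not measure it again, but it still looked shut in the final pictures.
- **Gate:** the handle is within about 1 mm of its starting place.
- **New boxes:** both lie flat in bay3 and bay4, with their tops at z 0.134 m.
- **Old boxes:** with the gate open, the pictures and depth showed both lying low in the chest, tops at about 0.035 m. With the gate shut only one was still in view. Its depth readings were mostly around 0.03 m. That box shifted a little while the gate closed, then stayed put in the last two pictures.
- **Mug, comb and jar:** each shifted by no more than about 2.4 pixels in the top view, which is detector noise.
- **Disagreement:** one bell detection in the side view landed on the door instead. The top camera and a second look at the side view put the bell on the coaster.

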